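# Fill the hardware bin from a chute

## Task

Pick the filling chute up level and lower the rod under its spout into the groove on the sill of the grey nut bin's inlet, feeling for the sill (its height is adjustable and not known exactly), until it presses home there with about 5 N, never over 20 N. Keeping the rod in the groove, tip the chute about it until all four nuts have slid into the bin, and pause there a moment with the rod still pressed home. Then stand the chute upright on clear bench and let go, spilling nothing and leaving the things around where they are.

Things in the scene. Friction and masses are not known exactly. Their poses are not given: they have to be found in the camera images.
- chute_grip (a point): centre of the black block handle of the aluminium chute: 24 mm along the chute (x), 30 mm across (y), 46 mm tall. Axes are the chute's: x along it to the spout, y left, z up. With the chute standing on the bench this point is 58.5 mm above it, the block's foot 35.5 mm and its top 81.5 mm. The block stands on an arch over the trough.
- chute: the chute: a straight U trough 180 mm long, 33 mm wide, walls up to 32 mm above the bench, closed at the back, open at the spout, 0.17 to 0.35 kg. Origin on the bench under its centre, 15 mm in front (+x) of and 58.5 mm below the handle's centre; same axes.
- chute_spout (a point): middle of the trough floor's edge at the open spout end: 105 mm in front (+x) of and 47.5 mm below the handle's centre. Trough inside: 28 mm wide, 21 mm deep, floor 11 mm above the bench when it stands, smooth: nuts start to slide at about 14 to 20 degrees.
- chute_rod (a point): middle of the axis of the steel cross rod (8 mm thick, 33 mm long, along the chute's y) under the trough, 20 mm behind the spout's end; 85 mm in front (+x) of and 54.5 mm below the handle's centre. A like rod under the back, 140 mm behind it, is the rear foot; the chute stands level on the two.
- bin_groove (a point): point in the bin's frame over the middle of the inlet's sill, 107 mm above the bench. The sill carries a rigid V groove (90 degrees between its faces) along the bin's y, straight above or below this point; it is height-adjustable, so the rod's axis, when home, lies anywhere from 92 to 122 mm above the bench: feel for it. The V's edges lie 4 mm before and behind, so a rod lowered up to 3 mm off slips home. It is greased; its setting is stiff.
- nut_bin: grey sheet-metal bin fixed to the bench, 110 mm along x, 90 mm wide, 88 mm tall, closed but for the inlet. Origin under its centre; the sill is at x = -51 mm, and the chute enters along +x. Inlet: 43 mm wide between two cheeks, 45 mm deep from the sill to a back plate, these 154 mm above the bench; the sill's side is open, and the chute can tip up to 45 degrees about the groove.
- nut1_mid (a point): centre of one of four alike loose steel hex nuts, 19 mm across flats, 22 mm over corners, 10 mm high, 17 g; at the start they lie in a row in the chute (nut 1 of 4, counted from the back)
- nut2_mid (a point): centre of one of four alike loose steel hex nuts, 19 mm across flats, 22 mm over corners, 10 mm high, 17 g; at the start they lie in a row in the chute (nut 2 of 4, counted from the back)
- nut3_mid (a point): centre of one of four alike loose steel hex nuts, 19 mm across flats, 22 mm over corners, 10 mm high, 17 g; at the start they lie in a row in the chute (nut 3 of 4, counted from the back)
- nut4_mid (a point): centre of one of four alike loose steel hex nuts, 19 mm across flats, 22 mm over corners, 10 mm high, 17 g; at the start they lie in a row in the chute (nut 4 of 4, counted from the back)
- oil_bottle: black bottle with a spout and a yellow label, 155 mm tall, 47 mm across; origin under its centre. A bystander.
- bearing_cup: plain grey steel ring, 44 mm across, 12 mm high; origin under its centre. A bystander.
- hub_front: grey wheel hub lying on its side, about 100 mm long and 43 mm thick; origin under its centre. A bystander.

How it is judged (in metres and radians):
On the way, in this order (a step that is already met when the one before it is completed fails the run):
1. the chute, still level (within 11 degrees), has its rod seated in the groove of the bin's sill (within 4 mm along the bin's x) and presses on it with more than 2 N, all four nuts still in the chute (x of chute_rod in the frame of nut_bin between -0.055 and -0.047 m and y of chute_rod in the frame of nut_bin between -0.01 and 0.01 m and z of chute_rod in the frame of nut_bin between 0.088 and 0.126 m and contact force between chute and nut_bin above 2 N and angle between chute_grip's own z axis and vertical below 0.2 rad and z of nut1_mid in the frame of chute_grip between -0.055 and -0.015 m and x of nut1_mid in the frame of chute_grip between -0.08 and 0.105 m and z of nut2_mid in the frame of chute_grip between -0.055 and -0.015 m and x of nut2_mid in the frame of chute_grip between -0.08 and 0.105 m and z of nut3_mid in the frame of chute_grip between -0.055 and -0.015 m and x of nut3_mid in the frame of chute_grip between -0.08 and 0.105 m and z of nut4_mid in the frame of chute_grip between -0.055 and -0.015 m and x of nut4_mid in the frame of chute_grip between -0.08 and 0.105 m), for 0.3 s.
2. all four nuts are in the bin while the rod is still seated in the groove (within 4 mm) and presses on it with more than 2 N (x of chute_rod in the frame of nut_bin between -0.055 and -0.047 m and y of chute_rod in the frame of nut_bin between -0.01 and 0.01 m and z of chute_rod in the frame of nut_bin between 0.088 and 0.126 m and contact force between chute and nut_bin above 2 N and x of nut1_mid in the frame of nut_bin between -0.055 and 0.055 m and y of nut1_mid in the frame of nut_bin between -0.045 and 0.045 m and z of nut1_mid in the frame of nut_bin between 0 and 0.07 m and x of nut2_mid in the frame of nut_bin between -0.055 and 0.055 m and y of nut2_mid in the frame of nut_bin between -0.045 and 0.045 m and z of nut2_mid in the frame of nut_bin between 0 and 0.07 m and x of nut3_mid in the frame of nut_bin between -0.055 and 0.055 m and y of nut3_mid in the frame of nut_bin between -0.045 and 0.045 m and z of nut3_mid in the frame of nut_bin between 0 and 0.07 m and x of nut4_mid in the frame of nut_bin between -0.055 and 0.055 m and y of nut4_mid in the frame of nut_bin between -0.045 and 0.045 m and z of nut4_mid in the frame of nut_bin between 0 and 0.07 m), for 0.3 s.
At the end, for the whole second after the job is handed in: All four nuts lie inside the bin (below its inlet), and the chute stands upright on the bench (within 6 degrees, handle centre 52 to 66 mm up), at rest and released (x of nut1_mid in the frame of nut_bin between -0.055 and 0.055 m and y of nut1_mid in the frame of nut_bin between -0.045 and 0.045 m and z of nut1_mid in the frame of nut_bin between 0 and 0.07 m and x of nut2_mid in the frame of nut_bin between -0.055 and 0.055 m and y of nut2_mid in the frame of nut_bin between -0.045 and 0.045 m and z of nut2_mid in the frame of nut_bin between 0 and 0.07 m and x of nut3_mid in the frame of nut_bin between -0.055 and 0.055 m and y of nut3_mid in the frame of nut_bin between -0.045 and 0.045 m and z of nut3_mid in the frame of nut_bin between 0 and 0.07 m and x of nut4_mid in the frame of nut_bin between -0.055 and 0.055 m and y of nut4_mid in the frame of nut_bin between -0.045 and 0.045 m and z of nut4_mid in the frame of nut_bin between 0 and 0.07 m and height (world z) of chute_grip between 0.052 and 0.066 m and angle between chute_grip's own z axis and vertical below 0.1 rad and linear speed of chute below 0.02 m/s); the robot touches nothing.
It fails at once if the chute presses on the bin with more than 20 N (contact force between chute and nut_bin above 20 N).
It fails at once if the chute is tipped more than 20 degrees with its rod over 12 mm sideways or 30 mm in all from the groove point before all nuts are in the bin (angle between chute_grip's own z axis and vertical above 0.35 rad and (distance between chute_rod and bin_groove above 0.03 m or horizontal distance between chute_rod and bin_groove above 0.012 m) and not ((x of nut1_mid in the frame of nut_bin between -0.055 and 0.055 m and y of nut1_mid in the frame of nut_bin between -0.045 and 0.045 m and z of nut1_mid in the frame of nut_bin between 0 and 0.07 m) and (x of nut2_mid in the frame of nut_bin between -0.055 and 0.055 m and y of nut2_mid in the frame of nut_bin between -0.045 and 0.045 m and z of nut2_mid in the frame of nut_bin between 0 and 0.07 m) and (x of nut3_mid in the frame of nut_bin between -0.055 and 0.055 m and y of nut3_mid in the frame of nut_bin between -0.045 and 0.045 m and z of nut3_mid in the frame of nut_bin between 0 and 0.07 m) and (x of nut4_mid in the frame of nut_bin between -0.055 and 0.055 m and y of nut4_mid in the frame of nut_bin between -0.045 and 0.045 m and z of nut4_mid in the frame of nut_bin between 0 and 0.07 m))).
It fails at once if the oil bottle, the bearing cup or the hub is moved more than 30 mm (distance of any of oil_bottle, bearing_cup, hub_front from where it was at the start of the episode above 0.03 m).
It also fails if it takes over 72 s, if anything falls off the work surface, if the arm or the gripper's body presses on something with over 40 N, if the wrist force passes 120 N, or if a joint passes its speed limit or range.

## Robot

A 6-joint arm with a two-finger parallel gripper is mounted at the origin on a cart in front of the work surface, level with it; the furniture and walls round the work are solid. World frame = base frame: x ahead of the robot, y to its left, z up, the work surface at z = 0. Lengths are in m, angles in degrees, forces in N, time in s.
With the tool pointing down it reaches from about 0.35 to 0.725 m from the base axis. Payload 6 kg.
Tool frame: the origin (TCP) lies midway between the tips of the shut fingers; the grasp point (between the pads) lies manip.grip_depth behind it (manip.grip_depth is the distance from the TCP to the grasp point, in m); z points along the fingers, y is the line along which they close (so a half turn about z gives the same grasp; the last joint's range is limited). The gripper opens to 85 mm and grips with 20 to 120 N. Pads are 22 mm wide; open, the fingers measure 114 mm over their backs; the gripper's body (76 mm by 85 mm) begins 54 mm behind the grasp point. The pads swing forward as they close: fully open they stand 13 mm farther back than shut.
Start: joints at [87.302, 2.303, 4.859, 0, -92.561, -19.12], TCP at [0.223, 0.557, 0.231] pointing down, gripper open.
Joint ranges: [-146.85, 146.85], [-73.84, 115.35], [-62.03, 85.46], [-188.31, 113.3], [-161.28, -10.13], [-171.36, 171.36]. Speed limits (degrees/s): [147.25, 147.25, 172.46, 180, 180, 180].

## Interface

Orientations are given as a 3x3 rotation matrix whose columns are the frame's x, y, z axes.
In Python, from rig import manip gives the robot as it stands. The module is installed in compiled form; this text tells all that it offers.
- The arm moves only by the tool step_arm, never from a script. Its argument "targets" is a list of rows, each a list of 5 numbers: the gripper command: -1 is fully open, 1 is shut, values between are in proportion, then the shift along the tool's x, y, z in m, then the turn about the tool's z in degrees. In form: [[claw, x, y, z, twist], ...]. A call has 1 to 12 rows; each row is the pose to reach, as a shift and turn from the pose commanded when the call began, along the tool's axes at that moment; what a row does not reach only later rows make up. A row lasts 1/10 s, in which the tool goes at most 50 mm and 8.59 degrees, less where a joint would pass 70% of its speed; a pose out of reach is approached as far as the arm can. A call with a gripper value outside its range is refused whole. The fingers move at their own pace and stop on an object; the grip force is fixed at half the most. Time passes only in rows, so rows that repeat a pose let the fingers close. It gives the time, the measured TCP pose, the force, the opening and the grip force at its end, in the units of the state.
- manip.get_obs(): the state, without advancing time (a new reading comes with each control period).
- manip.grab_frame(name): name is "side" or "top" or "wrist"; returns a dict with "pixels" (400x640x3 uint8, red, green, blue), "z_map" (400x640 float32, m along the optical axis (not along the pixel's ray), 0 where there is no reading), "fx", "fy", "cx", "cy" (pixels), "camera_from_world" (4x4, takes a point from world to camera coordinates). Camera axes: x right, y down, z forward; pixel columns grow to the right and rows downward; lengths in m; the calibration is good to about 2 mm. A picture is of the moment at which its call begins.
- manip.hand_in(): hands the job in; it is judged then, once.
Trained networks look in a picture, given as the dict that the camera call returned (one of the last four; its "shot" number tells which), for a name from the list of things; names that differ only in an ending like _2 or _b are one class to them, and where a whole thing is asked for, a point or a joint stands for the part that bears it (a point fixed in the world has none). Each returns a list of dicts, best first, with "score" (0 to 1); they miss things now and then, are a little off and sometimes report something else, mostly with a low value. They report only what shows in the picture. A call takes as long as a camera call.
- manip.trace(query, picture): "pixels" (400x640 bool, what is visible of it) and "uv" ([column, row] in pixels, amid what is visible of it).
- manip.tip_of(query, picture): "uv" ([column, row] in pixels: a listed point, or the origin of a listed thing).
The state is a dict: "time_s": time; "q": joint angles; "joint_vel": joint speeds; "tau": joint torques, N m; "eef_pos": TCP position; "ee_rot": TCP orientation; "force": force on the tool from outside, world axes, zero at the start; "torque": the same for the moment, N m; "grip_width": finger opening in m; "finger_force": force on a finger pad.
Only numpy, scipy, OpenCV 4.12 (cv2) and the standard library are available. Lean on these libraries where they do the work, as an engineer would, in place of code of your own. Each camera call takes 0.05 s, during which the arm holds its last target. There are 200 camera calls.

## Working session

There is one attempt and no reset: what is moved stays moved. The work goes in short steps, Python scripts to look and compute and a tool call to move; the robot and the scene stay as the last step left them, time stands still between calls to the robot, and variables do not carry over. Pictures are saved under pics/ and viewed, at most 10 in all, crops included, and the job is handed in when it is done.

Besides the shell and the picture viewer there is one more tool, called after "Emit:" as name([rows], argument=value, ...), one row to a line, values as JSON. step_arm: Moves the arm, as the interface text tells. Its arguments: {"type":"object","properties":{"targets":{"type":"array","items":{"type":"array","items":{"type":"number"}}}},"required":["targets"]}

```bash
mkdir -p pics
cat > h.py <<'E'
import numpy as np, cv2
from rig import manip
def world(f,uv,d=None,z=None):
    T=np.linalg.inv(f["camera_from_world"]); u,v=uv
    r=np.array([(u-f["cx"])/f["fx"],(v-f["cy"])/f["fy"],1.])
    if z is not None:
        rw=T[:3,:3]@r; return T[:3,3]+rw*(z-T[2,3])/rw[2]
    if d is None: d=f["z_map"][int(round(v)),int(round(u))]
    return (T@np.r_[r*d,1])[:3]
def save(f,n): cv2.imwrite("pics/"+n,f["pixels"][...,::-1])
E
python3 - <<'E'
from h import *
np.set_printoptions(precision=4,suppress=True)
print(manip.grip_depth); o=manip.get_obs(); print(o)
H=dict(chute_grip=.0585,chute=0,chute_spout=.011,chute_rod=.004,bin_groove=.107,nut_bin=0,nut1_mid=.016,nut4_mid=.016,oil_bottle=0,bearing_cup=0,hub_front=0)
for c in("top","side"):
    f=manip.grab_frame(c); save(f,c+"0.png")
    for k,z in H.items():
        r=manip.tip_of(k,f)
        if r: print(c,k,[(round(a["score"],2),np.round(a["uv"],1),world(f,a["uv"],z=z)) for a in r[:2]])
E
```

```text
0.0187
{'time_s': 0.0, 'q': array([ 87.3038,   2.3369,   4.8026,  -0.0277, -92.5596, -19.1203]), 'joint_vel': array([ 0.0425,  0.0016, -0.0499, -0.0065, -0.034 ,  0.0368]), 'tau': array([  0.0001, -36.8197,  34.7409,   6.932 ,  -0.0055,   0.    ]), 'eef_pos': array([0.2228, 0.5568, 0.2303]), 'ee_rot': array([[ 0.9284, -0.3716, -0.0006],
       [-0.3716, -0.9284, -0.0016],
       [ 0.0001,  0.0017, -1.    ]]), 'force': array([ 0.8549, -1.4321, -0.1519]), 'torque': array([-0.064 ,  0.0024,  0.0425]), 'finger_force': 0.0, 'grip_width': 0.08517733443666614}
top chute_grip [(0.56, array([290.8, 191.3]), array([0.4735, 0.4159, 0.0585]))]
top chute [(0.87, array([296. , 191.5]), array([0.485 , 0.4088, 0.    ])), (0.25, array([297.3, 192.9]), array([0.4814, 0.4056, 0.    ]))]
top chute_spout [(0.62, array([335.4, 185.9]), array([0.4946, 0.3131, 0.011 ]))]
top chute_rod [(0.65, array([326. , 186.8]), array([0.4943, 0.3357, 0.004 ]))]
top bin_groove [(0.94, array([356.4, 178.3]), array([0.4893, 0.2697, 0.107 ]))]
top nut_bin [(0.68, array([374.2, 185.1]), array([0.4971, 0.2191, 0.    ]))]
top 
[... 680 characters left out ...]
hute_spout [(0.81, array([308. , 229.4]), array([0.494 , 0.3192, 0.011 ]))]
side chute_rod [(0.81, array([305. , 238.1]), array([0.4985, 0.3364, 0.004 ]))]
side bin_groove [(0.85, array([312.1, 174.5]), array([0.4875, 0.265 , 0.107 ])), (0.61, array([384. , 264.9]), array([0.3531, 0.484 , 0.107 ]))]
side nut_bin [(0.71, array([313.7, 195.7]), array([0.4929, 0.207 , 0.    ]))]
side nut1_mid [(0.59, array([311.9, 298.6]), array([0.4707, 0.4885, 0.016 ]))]
side oil_bottle [(0.63, array([380.6, 263.1]), array([0.3514, 0.3886, 0.    ]))]
side bearing_cup [(0.48, array([369.3, 228.6]), array([0.3729, 0.2996, 0.    ]))]
side hub_front [(0.96, array([367.8, 189.6]), array([0.3769, 0.181 , 0.    ]))]
```

View pictures.

View pics/side0.png

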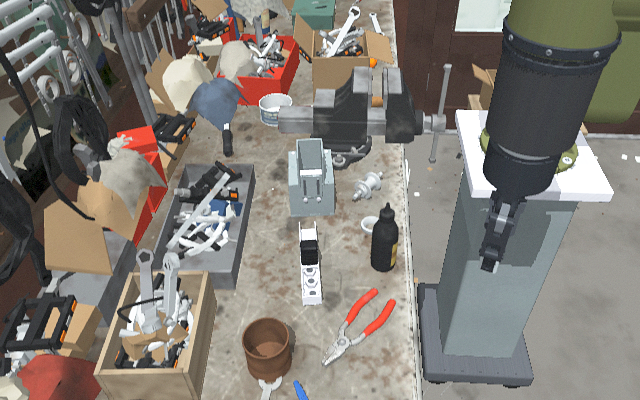

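View pics/top0.png

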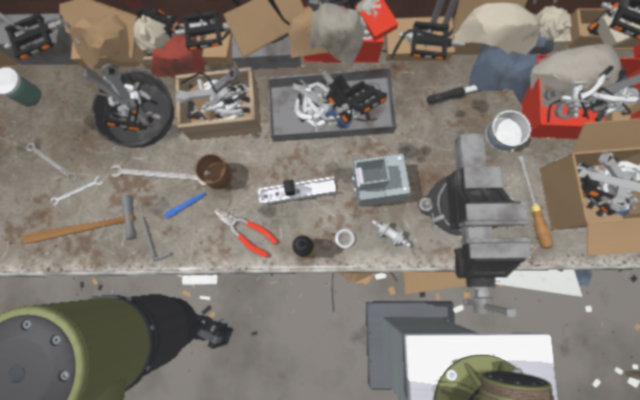

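Emit:
step_arm([
  [-1,0.03,0.003,0,6],
  [-1,0.07,0.008,0,14],
  [-1,0.11,0.013,0,22],
  [-1,0.155,0.018,0,30],
  [-1,0.2,0.023,0,38],
  [-1,0.24,0.028,0,46],
  [-1,0.27,0.032,0,53],
  [-1,0.285,0.0335,0,58],
  [-1,0.285,0.0335,0,58],
  [-1,0.285,0.0335,0,58],
])

```text
time_s: 2.2
eef_pos: [0.4751, 0.4199, 0.2311]
ee_rot: [[0.178, -0.984, -0.0], [-0.984, -0.178, -0.0], [0.0, 0.0, -1.0]]
force: [1.1, -0.5, 0.2]
grip_width: 0.0857
finger_force: 0.0
```

Run:
```python
from h import *
np.set_printoptions(precision=4,suppress=True)
def cloud(f,m):
    v,u=np.nonzero(m&(f["z_map"]>0)); d=f["z_map"][v,u]
    T=np.linalg.inv(f["camera_from_world"])
    return (np.c_[(u-f["cx"])/f["fx"]*d,(v-f["cy"])/f["fy"]*d,d]@T[:3,:3].T+T[:3,3])
def rect(p):
    (c,s,a)=cv2.minAreaRect((p[:,:2]*1000).astype(np.float32)); return np.round(c,1),np.round(s,1),round(a,1)
o=manip.get_obs(); print(o["eef_pos"],o["ee_rot"],o["q"],o["force"])
w=manip.grab_frame("wrist"); save(w,"w1.png"); t=manip.grab_frame("top"); s=manip.grab_frame("side")
for n,f in(("wrist",w),("top",t),("side",s)):
    for k in("chute","nut_bin"):
        r=manip.trace(k,f)
        if not r: print(n,k,"none"); continue
        p=cloud(f,cv2.erode(r[0]["pixels"].astype(np.uint8),np.ones((3,3)))>0)
        for lo,hi in((.006,.04),(.06,.1),(.078,.1),(.14,.17)):
            q=p[(p[:,2]>lo)&(p[:,2]<hi)]
            if len(q)>15: print(n,k,round(r[0]["score"],2),(lo,hi),len(q),rect(q),np.median(q[:,2]))
    for k,z in(("chute_grip",.0585),("chute_rod",.004),("chute_spout",.011),("bin_groove",.107)):
        if n=="wrist":
            r=manip.tip_of(k,f)
            if r: print(n,k,r[0]["score"],r[0]["uv"],world(f,r[0]["uv"],z=z))
# bench edge
p=cloud(t,np.ones((400,640),bool)); 
for y in(.5,.55,.6,.65):
    q=p[(abs(p[:,1]-y)<.015)&(p[:,0]>.1)&(p[:,0]<.5)]
    b=q[abs(q[:,2])<.015]; print("edge",y,b[:,0].min(), np.round(np.sort(q[(q[:,0]>b[:,0].min()-.03)][:,2])[[0,-1]],3), q[(q[:,0]<b[:,0].min()+.09)&(q[:,0]>b[:,0].min())][:,2].max())
```

```text
[0.4751 0.4199 0.2311] [[ 0.1777 -0.9841 -0.0003]
 [-0.9841 -0.1777 -0.0003]
 [ 0.0002  0.0003 -1.    ]] [ 59.5193   7.5147  10.3766  -0.0072 -92.8837 -49.2826] [ 1.073  -0.4775  0.1612]
wrist chute 0.93 (0.006, 0.04) 2346 (array([484.5, 403. ]), array([ 30.4, 177. ]), 8.3) 0.012296889923569476
wrist chute 0.93 (0.06, 0.1) 652 (array([482.4, 417.2]), array([27.4, 23.4]), 7.3) 0.08214643249163711
wrist chute 0.93 (0.078, 0.1) 555 (array([482.4, 417.4]), array([27.7, 22.6]), 8.5) 0.08230779509602337
wrist nut_bin none
wrist chute_grip 0.58 [314.8, 171.7] [0.482  0.4139 0.0585]
wrist chute_rod 0.67 [315.9, 98.7] [0.4948 0.3386 0.004 ]
wrist chute_spout 0.86 [318.2, 75.9] [0.4965 0.3138 0.011 ]
wrist bin_groove 0.19 [315.4, 212.1] [0.4756 0.4422 0.107 ]
top chute none
top nut_bin 0.73 (0.006, 0.04) 104 (array([494.6, 213.1]), array([ 85.8, 107.8]), 7.3) 0.0242448551929772
top nut_bin 0.73 (0.06, 0.1) 1187 (array([496.2, 215.1]), array([ 89.7, 111.6]), 7.5) 0.08785152816880015
top nut_bin 0.73 (0.078, 0.1) 1096 (array([496.4, 215. ]), array([ 89.3, 111.3]), 7.5) 0.0880366801167049
top nut
[... 394 characters left out ...]
9258321707289
side nut_bin 0.67 (0.006, 0.04) 530 (array([496.9, 215.6]), array([ 85.8, 112.7]), 7.3) 0.024311071523440364
side nut_bin 0.67 (0.06, 0.1) 1234 (array([496.7, 218. ]), array([ 85.2, 115.4]), 7.1) 0.08560191662915906
side nut_bin 0.67 (0.078, 0.1) 942 (array([496.7, 217.7]), array([ 85.2, 114.6]), 7.1) 0.08644278542614414
side nut_bin 0.67 (0.14, 0.17) 93 (array([494. , 241.7]), array([50.8, 60.6]), 7.9) 0.14986087907651424
edge 0.5 0.2912105534761483 [-0.857  0.629] 0.629478677755061
edge 0.55 0.2941530023112997 [-0.86   0.627] 0.6252652675201069
edge 0.6 0.33216115646581373 [-0.005  0.013] 0.012585200949962405
edge 0.65 0.37086761565281295 [-0.002  0.003] 0.0032967844516627043
```

Emit:
step_arm([
  [-1,0.01,-0.003,0.03,1],
  [-1,0.0186,-0.0059,0.065,1.9],
  [-1,0.0186,-0.0059,0.105,1.9],
  [-1,0.0186,-0.0059,0.14,1.9],
  [-1,0.0186,-0.0059,0.157,1.9],
  [-1,0.0186,-0.0059,0.1616,1.9],
  [0,0.0186,-0.0059,0.1616,1.9],
  [0.2,0.0186,-0.0059,0.1616,1.9],
  [0.27,0.0186,-0.0059,0.1616,1.9],
  [0.32,0.0186,-0.0059,0.1616,1.9],
  [0.32,0.0186,-0.0059,0.1616,1.9],
  [0.32,0.0186,-0.0059,0.1616,1.9],
])

```text
time_s: 4.05
eef_pos: [0.4847, 0.4032, 0.071]
ee_rot: [[0.144, -0.99, 0.002], [-0.99, -0.144, 0.001], [-0.001, -0.002, -1.0]]
force: [-0.3, -0.9, 4.5]
grip_width: 0.029
finger_force: 14.2
```

Run:
```python
from h import *
f=manip.grab_frame("wrist")
g=manip.grab_frame("side"); c=cv2.resize(g["pixels"][200:320,250:400],None,fx=4,fy=4,interpolation=cv2.INTER_CUBIC)
cv2.imwrite("pics/s2.png",np.hstack([c[:400],cv2.resize(f["pixels"],(320,200)).repeat(2,0)[:400]])[...,::-1][:, :800] if 0 else c[...,::-1])
o=manip.get_obs(); print(o["grip_width"],o["finger_force"],o["force"],o["eef_pos"])
```

```text
0.029466468481322797 14.227682948112488 [-0.38849529  1.27847484  5.7533144 ] [0.48469448 0.40321034 0.07100643]
```

View pics/s2.png

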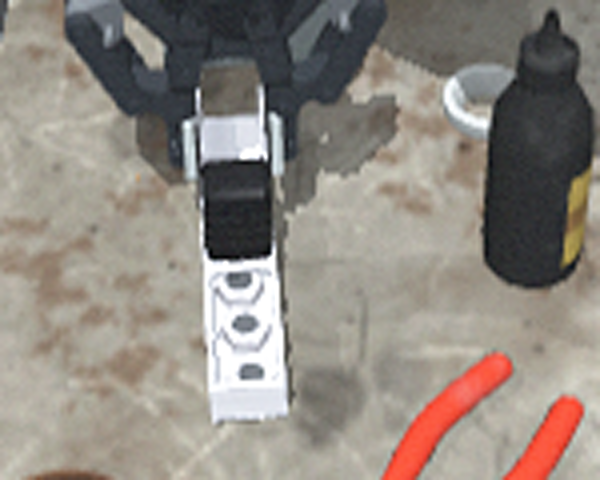

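Emit:
step_arm([
  [0.36,0,0,0,0],
  [0.36,0,0,0,0],
  [0.36,0,0,-0.004,0],
  [0.36,0,0,-0.01,0],
  [0.36,0,0,-0.02,0],
  [0.36,0,0,-0.03,0],
  [0.36,0,0,-0.03,0],
])

```text
time_s: 4.85
eef_pos: [0.485, 0.4034, 0.1021]
ee_rot: [[0.144, -0.99, 0.002], [-0.99, -0.144, 0.002], [-0.002, -0.003, -1.0]]
force: [-0.2, -0.1, -3.6]
grip_width: 0.0276
finger_force: 38.2
```

```bash
cat >> h.py <<'E'
def cloud(f,m):
    v,u=np.nonzero(m&(f["z_map"]>0)); d=f["z_map"][v,u]
    T=np.linalg.inv(f["camera_from_world"])
    return (np.c_[(u-f["cx"])/f["fx"]*d,(v-f["cy"])/f["fy"]*d,d]@T[:3,:3].T+T[:3,3]), np.c_[u,v]
def status(cams=("wrist","side"),pts=True):
    o=manip.get_obs(); print("t",round(o["time_s"],2),"tcp",np.round(o["eef_pos"],4),"F",np.round(o["force"],1),"grip",round(o["grip_width"],4),round(o["finger_force"],1))
    fs={}
    for c in cams:
        f=manip.grab_frame(c); fs[c]=f; r=manip.trace("chute",f)
        if not r: print(c,"no chute"); continue
        p,_=cloud(f,cv2.erode(r[0]["pixels"].astype(np.uint8),np.ones((3,3)))>0)
        R=o["ee_rot"]; q=(p-o["eef_pos"])@np.c_[R[:,0],R[:,1],[0,0,1]]   # along tool x, y, up
        q=q[(abs(q[:,1])<.011)&(q[:,2]>-.12)&(q[:,2]<.03)]
        pr=[(round(1e3*a),np.round(1e3*np.percentile(q[(q[:,0]>a)&(q[:,0]<a+.01),2],[10,50,90]),1)) for a in np.arange(-.11,.1,.02) if ((q[:,0]>a)&(q[:,0]<a+.01)).sum()>4]
        print(c,round(r[0]["score"],2),"profile x:[z10,50,90] mm rel tcp",*pr)
    return fs
E
python3 - <<'E'
from h import *
fs=status(); save(fs["wrist"],"w3.png")
E
```

```text
t 4.85 tcp [0.485  0.4034 0.1021] F [-0.2 -0.1 -3.6] grip 0.0276 38.2
wrist 0.85 profile x:[z10,50,90] mm rel tcp (-90, array([-54.3, -46.7, -40.2])) (-30, array([10. , 10.8, 11.6])) (-10, array([-30.8,  -2.4,  11. ])) (10, array([-59.8, -59. , -58.4])) (30, array([-59.6, -58.7, -57.9])) (50, array([-59.4, -58.5, -57.7])) (70, array([-59.1, -58.2, -57.4]))
side no chute
```

View pics/w3.png

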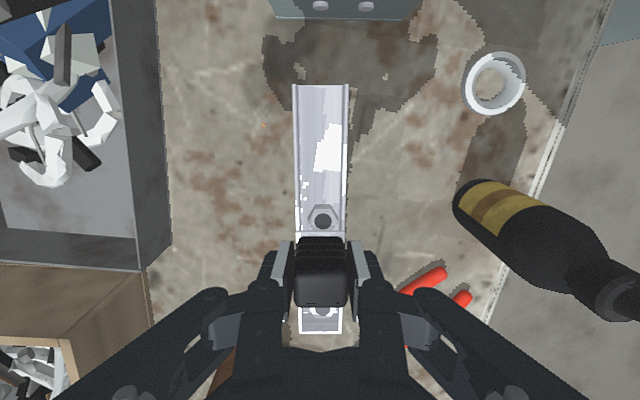

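Emit:
step_arm([
  [0.37,0,0,-0.006,0.5],
  [0.37,0,0,-0.018,2],
  [0.37,0,0,-0.035,4],
  [0.37,0,0,-0.056,7],
  [0.37,0,0,-0.08,10],
  [0.37,0,0,-0.104,13],
  [0.37,0,0,-0.122,16],
  [0.37,0,0,-0.134,18.5],
  [0.37,0,0,-0.14,20],
  [0.37,0,0,-0.14,20],
])

```text
time_s: 6.05
eef_pos: [0.4845, 0.4029, 0.2412]
ee_rot: [[-0.204, -0.979, 0.001], [-0.979, 0.204, 0.002], [-0.002, -0.001, -1.0]]
force: [-0.1, 0.7, -3.2]
grip_width: 0.0277
finger_force: 44.3
```

Emit:
step_arm([
  [0.37,-0.0025,0.005,0,1],
  [0.37,-0.009,0.019,0,4.5],
  [0.37,-0.019,0.041,0,9.5],
  [0.37,-0.032,0.068,0,16],
  [0.37,-0.0455,0.098,0,22.5],
  [0.37,-0.06,0.129,0,29.5],
  [0.37,-0.074,0.16,0,37],
  [0.37,-0.088,0.19,0,44],
  [0.37,-0.1,0.217,0,50.5],
  [0.37,-0.112,0.241,0,56],
  [0.37,-0.121,0.26,0,60.5],
  [0.37,-0.1263,0.2722,0,63.3],
])

```text
time_s: 7.25
eef_pos: [0.2412, 0.5824, 0.2381]
ee_rot: [[-0.966, -0.257, -0.001], [-0.257, 0.966, -0.002], [0.001, -0.002, -1.0]]
force: [-0.4, -0.2, -4.2]
grip_width: 0.0278
finger_force: 44.3
```

Run:
```python
from h import *
fs=status(("wrist",))
o=manip.get_obs(); print(o["q"])
t=manip.grab_frame("top"); p,uv=cloud(t,np.ones((400,640),bool))
w,uv2=cloud(fs["wrist"],np.ones((400,640),bool))
for n,p in(("top",p),("wrist",w)):
  for y in(.5,.54,.57,.6,.63,.66):
    q=p[(abs(p[:,1]-y)<.012)&(p[:,0]>.15)&(p[:,0]<.4)&(p[:,2]<.05)]; b=q[abs(q[:,2])<.012]; e=q[q[:,2]<-.03]
    print(n,y,len(b),b[:,0].min() if len(b) else 0, e[:,0].max() if len(e) else 0, q[:,2].max() if len(q) else 0)
save(t,"t4.png"); print([ (r["score"],world(t,r["uv"],z=.24)) for r in manip.trace("chute",t)][:1])
```

```text
t 7.25 tcp [0.2412 0.5824 0.2381] F [-0.4 -0.2 -4.2] grip 0.0278 44.3
wrist 0.57 profile x:[z10,50,90] mm rel tcp (-90, array([-54.8, -47.8, -41.5])) (-30, array([10. , 10.6, 11.4])) (-10, array([-30.8,  -3. ,  10.9])) (10, array([-59.4, -58.8, -58. ])) (30, array([-58.9, -58. , -57.2])) (50, array([-58.3, -57.5, -56.7])) (70, array([-57.8, -56.8, -56. ])) (90, array([-57.5, -56.4, -55.6]))
[ 8.56333322e+01  7.10369779e+00  1.06659917e+01 -5.34467858e-02
 -9.36923821e+01 -1.60582969e+02]
top 0.5 423 0.29123929836329854 0.28508925234967525 0.015090454135241238
top 0.54 440 0.2917341051220089 0.28547714347256625 0.016050389165285672
top 0.57 453 0.2921128830840899 0.2859458242787695 0.012388569038902841
top 0.6 459 0.29246485574514336 0.28624227266797253 0.004900788449890503
top 0.63 444 0.2906816710540178 0.29057051305014286 0.004442684784601858
top 0.66 250 0.3399031173600036 0.2901988212531023 0.005145884902909348
wrist 0.5 1180 0.2912082617787699 0.3993670882508365 0.015454488702504154
wrist 0.54 1093 0.2910564937965898 0.29364568999611707 0.014362188296619172
wrist 0.57 319 0.2937488096799491 0 0.0038712587886213234
wrist 0.6 0 0 0 0
wrist 0.63 144 0.2913488959677337 0.2934311809329991 0.0030012484259073213
wrist 0.66 528 0.2906035058056773 0.2933406986643995 0.003029372970579036
[]
```

Emit:
step_arm([
  [0.37,0,0,0.008,0],
  [0.37,0,0,0.025,0],
  [0.37,0,0,0.05,0],
  [0.37,0,0,0.08,0],
  [0.37,0,0,0.108,0],
  [0.37,0,0,0.13,0],
  [0.37,0,0,0.146,0],
  [0.37,0,0,0.155,0],
  [0.37,0,0,0.159,0],
  [0.37,0,0,0.161,0],
  [0.37,0,0,0.161,0],
])

```text
time_s: 8.55
eef_pos: [0.2435, 0.5821, 0.0795]
ee_rot: [[-0.966, -0.259, 0.0], [-0.259, 0.966, 0.001], [-0.001, 0.001, -1.0]]
force: [0.7, 0.2, -2.8]
grip_width: 0.0279
finger_force: 44.3
```

Emit:
step_arm([
  [0.35,0,0,0.0015,0],
  [0.34,0,0,0.003,0],
  [0.33,0,0,0.0045,0],
  [0.33,0,0,0.006,0],
  [0.33,0,0,0.006,0],
])

```text
time_s: 9.05
eef_pos: [0.2433, 0.5815, 0.0723]
ee_rot: [[-0.966, -0.259, -0.0], [-0.259, 0.966, -0.001], [0.0, -0.0, -1.0]]
force: [0.7, 0.2, -5.0]
grip_width: 0.0289
finger_force: 26.1
```

```bash
python3 -c "
from h import *
fs=status(('wrist',))"
```

```text
t 9.05 tcp [0.2433 0.5815 0.0723] F [ 0.7  0.2 -5. ] grip 0.0289 26.1
wrist 0.72 profile x:[z10,50,90] mm rel tcp (-90, array([-54.2, -46.5, -40. ])) (-30, array([10.2, 11. , 11.7])) (-10, array([-31. ,  -2.8,  11. ])) (10, array([-59.6, -58.8, -58. ])) (30, array([-59.4, -58.6, -57.8])) (50, array([-59.1, -58.2, -57.3])) (70, array([-58.7, -57.9, -57.1]))
```

Emit:
step_arm([
  [0.33,0.0005,0,0.001,0],
  [0.33,0.001,0,0.002,0],
  [0.33,0.002,0,0.003,0],
  [0.33,0.003,0,0.004,0],
  [0.33,0.004,0,0.005,0],
])

```text
time_s: 9.65
eef_pos: [0.2394, 0.5808, 0.068]
ee_rot: [[-0.966, -0.259, 0.0], [-0.259, 0.966, 0.0], [-0.0, 0.0, -1.0]]
force: [-1.9, -0.8, -1.6]
grip_width: 0.0286
finger_force: 26.4
```

```bash
python3 -c "
from h import *
fs=status(('wrist',))"
```

```text
t 9.65 tcp [0.2394 0.5808 0.068 ] F [-1.9 -0.8 -1.6] grip 0.0286 26.4
wrist 0.88 profile x:[z10,50,90] mm rel tcp (-90, array([-42.6, -35.6, -33.6])) (-30, array([11.2, 11.9, 12.7])) (-10, array([-29.1,  -1.1,  11.2])) (10, array([-61.2, -60.4, -59.5])) (30, array([-62.2, -61.3, -60.4])) (50, array([-63.2, -62.3, -61.5])) (70, array([-64.2, -63.3, -62.3]))
```

Emit:
step_arm([
  [0.33,0.0012,0,0.001,0],
  [0.33,0.0025,0,0.002,0],
  [0.33,0.0037,0,0.003,0],
  [0.33,0.005,0,0.004,0],
  [0.33,0.006,0,0.005,0],
  [0.33,0.006,0,0.005,0],
])

```text
time_s: 10.35
eef_pos: [0.2336, 0.579, 0.0625]
ee_rot: [[-0.966, -0.259, -0.0], [-0.259, 0.966, -0.0], [0.0, -0.0, -1.0]]
force: [0.8, 0.6, -2.4]
grip_width: 0.0287
finger_force: 26.0
```

```bash
python3 -c "
from h import *
fs=status(('wrist',)); save(fs['wrist'],'w5.png')"
```

```text
t 10.35 tcp [0.2336 0.579  0.0625] F [ 0.8  0.6 -2.4] grip 0.0287 26.0
wrist 0.69 profile x:[z10,50,90] mm rel tcp (-90, array([-50.7, -50.2, -49.2])) (-30, array([12.4, 13.2, 13.9])) (-10, array([-29.2,   0.3,  11.4])) (10, array([-63.6, -62.6, -61.6])) (30, array([-66.2, -65.3, -64.4])) (50, array([-68.8, -67.9, -67. ])) (70, array([-71.4, -70.4, -69.5]))
```

Emit:
step_arm([
  [0.37,0,0,0,0],
  [0.37,0,0,0,0],
  [0.37,0,0,-0.006,0],
  [0.37,0,0,-0.02,-1],
  [0.37,0,0,-0.042,-3],
  [0.37,0,0,-0.072,-6],
  [0.37,0,0,-0.106,-10],
  [0.37,0,0,-0.14,-14],
  [0.37,0,0,-0.17,-17],
  [0.37,0,0,-0.192,-19],
  [0.37,0,0,-0.204,-20],
  [0.37,0,0,-0.2075,-20],
])

```text
time_s: 11.65
eef_pos: [0.2337, 0.5793, 0.2721]
ee_rot: [[-0.819, -0.574, 0.0], [-0.574, 0.819, 0.002], [-0.002, 0.002, -1.0]]
force: [-0.2, -0.3, -3.9]
grip_width: 0.0276
finger_force: 44.0
```

```bash
python3 -c "
from h import *
fs=status(('wrist',)); f=fs['wrist']; save(f,'w6.png'); t=manip.grab_frame('side'); save(t,'s6.png')"
```

```text
t 11.65 tcp [0.2337 0.5793 0.2721] F [-0.2 -0.3 -3.9] grip 0.0276 44.0
wrist 0.68 profile x:[z10,50,90] mm rel tcp (-90, array([-52.3, -44.8, -38.2])) (-30, array([10.4, 11.2, 12. ])) (-10, array([-30.4,  -2.3,  11. ])) (10, array([-60.4, -59.6, -58.8])) (30, array([-60.6, -59.7, -59. ])) (50, array([-60.9, -60.1, -59.2])) (70, array([-61.1, -60.2, -59.3]))
```

View pics/w6.png

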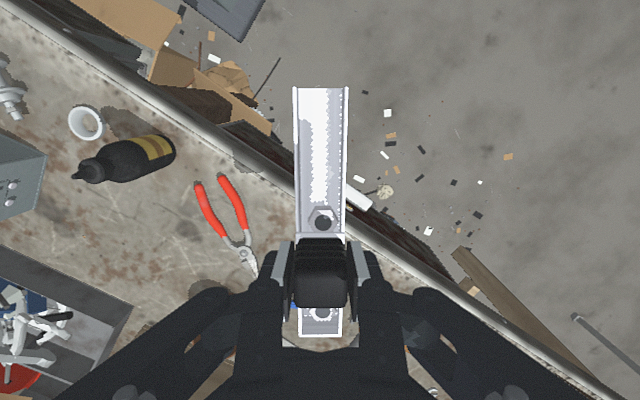

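Emit:
step_arm([
  [0.37,-0.0009,-0.0025,0,-0.5],
  [0.37,-0.0028,-0.0077,0,-1.7],
  [0.37,-0.006,-0.0167,0,-3.7],
  [0.37,-0.0107,-0.0298,0,-6.5],
  [0.37,-0.0169,-0.047,0,-10.3],
  [0.37,-0.0244,-0.0678,0,-14.9],
  [0.37,-0.0329,-0.0915,0,-20.1],
  [0.37,-0.0422,-0.1173,0,-25.8],
  [0.37,-0.0519,-0.1442,0,-31.6],
])

```text
time_s: 12.7
eef_pos: [0.3598, 0.4896, 0.2696]
ee_rot: [[-0.393, -0.92, -0.0], [-0.92, 0.393, -0.001], [0.001, -0.0, -1.0]]
force: [0.8, 0.4, -3.9]
grip_width: 0.0278
finger_force: 44.0
```

Emit:
step_arm([
  [0.37,0.0058,-0.0279,0,-5.9],
  [0.37,0.0115,-0.0548,0,-11.6],
  [0.37,0.0166,-0.0795,0,-16.8],
  [0.37,0.0212,-0.1011,0,-21.4],
  [0.37,0.0249,-0.119,0,-25.1],
  [0.37,0.0278,-0.1327,0,-28],
  [0.37,0.0297,-0.1421,0.003,-30],
  [0.37,0.0309,-0.1475,0.01,-31.2],
  [0.37,0.0313,-0.1497,0.02,-31.6],
  [0.37,0.0314,-0.1501,0.035,-31.7],
  [0.37,0.0314,-0.1501,0.055,-31.7],
  [0.37,0.0314,-0.1501,0.08,-31.7],
])

```text
time_s: 13.9
eef_pos: [0.4839, 0.4024, 0.189]
ee_rot: [[0.144, -0.99, 0.0], [-0.99, -0.144, 0.0], [-0.0, -0.0, -1.0]]
force: [-0.3, 0.3, -3.5]
grip_width: 0.0279
finger_force: 44.0
```

Emit:
step_arm([
  [0.37,0,0,0.025,0],
  [0.37,0,0,0.05,0],
  [0.37,0,0,0.073,0],
  [0.37,0,0,0.092,0],
  [0.37,0,0,0.106,0],
  [0.37,0,0,0.114,0],
  [0.37,0,0,0.118,0],
  [0.37,0,0,0.12,0],
  [0.37,0,0,0.122,0],
  [0.37,0,0,0.122,0],
])

```text
time_s: 14.9
eef_pos: [0.485, 0.4026, 0.0713]
ee_rot: [[0.144, -0.99, 0.003], [-0.99, -0.144, 0.002], [-0.001, -0.003, -1.0]]
force: [-2.1, -3.9, 5.4]
grip_width: 0.0278
finger_force: 44.9
```

```bash
python3 -c "
from h import *
fs=status(('wrist',))"
```

```text
t 14.9 tcp [0.485  0.4026 0.0713] F [-2.1 -3.9  5.4] grip 0.0278 44.9
wrist 0.86 profile x:[z10,50,90] mm rel tcp (-90, array([-55.9, -45.9, -39.1])) (-30, array([10.4, 11.1, 11.8])) (-10, array([-34.1,  -2.6,  11.1])) (10, array([-60. , -59.1, -58.4])) (30, array([-60. , -59.2, -58.4])) (50, array([-59.9, -59.2, -58.3])) (70, array([-60. , -59.2, -58.3]))
```

Emit:
step_arm([
  [0.2,0,0,0,0],
  [0,0,0,-0.001,0],
  [0,0,0,-0.003,0],
  [0,-0.005,0,-0.003,0],
  [0,-0.01,0,-0.003,0],
  [0,-0.014,0,-0.003,0],
  [0,-0.014,0,-0.003,0],
  [0.2,-0.014,0,-0.003,0],
  [0.3,-0.014,0,-0.003,0],
  [0.37,-0.014,0,-0.003,0],
  [0.37,-0.014,0,-0.003,0],
  [0.37,-0.014,0,-0.003,0],
])

```text
time_s: 16.2
eef_pos: [0.4822, 0.4161, 0.0714]
ee_rot: [[0.144, -0.99, 0.0], [-0.99, -0.144, 0.0], [-0.0, -0.0, -1.0]]
force: [0.8, -0.5, 1.5]
grip_width: 0.0281
finger_force: 59.2
```

Emit:
step_arm([
  [0.37,0,0,-0.003,0],
  [0.37,0,0,-0.01,0],
  [0.37,0,0,-0.02,0],
  [0.37,0,0,-0.028,0],
  [0.37,0,0,-0.03,0],
  [0.37,0,0,-0.03,0],
])

```text
time_s: 16.8
eef_pos: [0.4822, 0.4163, 0.1019]
ee_rot: [[0.144, -0.99, 0.001], [-0.99, -0.144, 0.001], [-0.001, -0.001, -1.0]]
force: [-0.7, 0.7, -3.9]
grip_width: 0.0283
finger_force: 59.5
```

```bash
python3 -c "
from h import *
fs=status(('wrist',))"
```

```text
t 16.8 tcp [0.4822 0.4163 0.1019] F [-0.7  0.7 -3.9] grip 0.0283 59.5
wrist 0.75 profile x:[z10,50,90] mm rel tcp (-10, array([10.5, 11.2, 11.9])) (10, array([-34.6, -10.8,   5.4])) (30, array([-60.1, -59.3, -58.6])) (50, array([-60.2, -59.4, -58.5])) (70, array([-60.2, -59.3, -58.5])) (90, array([-60.2, -59.4, -58.5]))
```

Emit:
step_arm([
  [0.35,0,0,0,0],
  [0.34,0,0,0,0],
  [0.335,0,0,0,0],
  [0.33,0,0,0,0],
  [0.33,0,0,0,0],
  [0.33,0,0,0,0],
])

```text
time_s: 17.5
eef_pos: [0.4821, 0.4161, 0.1012]
ee_rot: [[0.144, -0.99, -0.0], [-0.99, -0.144, -0.0], [0.0, 0.0, -1.0]]
force: [-0.1, 0.3, -4.1]
grip_width: 0.0291
finger_force: 40.0
```

```bash
python3 -c "
from h import *
fs=status(('wrist',))"
```

```text
t 17.5 tcp [0.4821 0.4161 0.1012] F [-0.1  0.3 -4.1] grip 0.0291 40.0
wrist 0.94 profile x:[z10,50,90] mm rel tcp (-70, array([-59.5, -59.1, -58.8])) (-10, array([10.6, 11.3, 12. ])) (10, array([-34.5, -10.5,   5.5])) (30, array([-59.9, -59.1, -58.3])) (50, array([-60. , -59.2, -58.4])) (70, array([-60.1, -59.2, -58.2])) (90, array([-60.1, -59.1, -58.2]))
```

Emit:
step_arm([
  [0.32,0,0,0,0],
  [0.31,0,0,0,0],
  [0.3,0,0,0,0],
  [0.29,0,0,0,0],
  [0.285,0,0,0,0],
  [0.285,0,0,0,0],
  [0.285,0,0,0,0],
])

```text
time_s: 18.3
eef_pos: [0.4823, 0.4162, 0.1017]
ee_rot: [[0.144, -0.99, 0.001], [-0.99, -0.144, 0.001], [-0.0, -0.001, -1.0]]
force: [0.4, -0.2, 0.1]
grip_width: 0.0306
finger_force: 0.0
```

```bash
python3 -c "
from h import *
fs=status(('wrist',))"
```

```text
t 18.3 tcp [0.4823 0.4162 0.1017] F [ 0.4 -0.2  0.1] grip 0.0306 0.0
wrist 0.71 profile x:[z10,50,90] mm rel tcp (-70, array([-90.4, -89.7, -89.1])) (-10, array([-19.8, -19.2, -18.4])) (10, array([-60.4, -40.3, -24.3])) (30, array([-90.4, -89.6, -88.9])) (50, array([-90.5, -89.6, -88.7])) (70, array([-90.5, -89.6, -88.7])) (90, array([-90.5, -89.5, -88.6]))
```

Run:
```python
from h import *
f=manip.grab_frame("wrist"); s=manip.grab_frame("side")
for k in(1,2,3,4):
    for n,g in(("w",f),("s",s)):
        r=manip.tip_of(f"nut{k}_mid",g)
        print(n,k,[(round(a["score"],2),np.round(a["uv"]),np.round(world(g,a["uv"],z=.016),3)) for a in r[:2]])
c=cv2.resize(s["pixels"][210:320,260:380],None,fx=4,fy=4,interpolation=cv2.INTER_CUBIC)
d=f["pixels"][60:400,150:490]; d=cv2.resize(d,(440,440))
cv2.imwrite("pics/c7.png",np.hstack([c[:440,:480] if c.shape[1]<=480 else c[:440,:350],d])[:, :800][...,::-1])
```

```text
w 1 [(0.56, array([323., 269.]), array([0.471, 0.476, 0.016]))]
s 1 [(0.38, array([313., 296.]), array([0.469, 0.482, 0.016]))]
w 2 []
s 2 [(0.62, array([313., 280.]), array([0.472, 0.449, 0.016])), (0.51, array([313., 253.]), array([0.478, 0.384, 0.016]))]
w 3 []
s 3 [(0.61, array([310., 270.]), array([0.481, 0.425, 0.016]))]
w 4 [(0.8, array([326., 187.]), array([0.479, 0.401, 0.016]))]
s 4 []
```

View pics/c7.png

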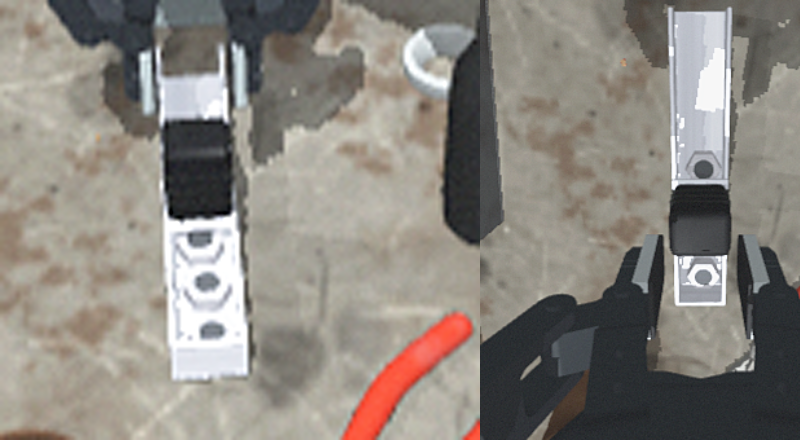

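Emit:
step_arm([
  [0.2,0,0,0.01,0],
  [0.2,0,0,0.024,0],
  [0.2,0,0,0.03,0],
  [0.2,0,0,0.03,0],
  [0.3,0,0,0.03,0],
  [0.37,0,0,0.03,0],
  [0.37,0,0,0.03,0],
  [0.37,0,0,0.03,0],
  [0.37,0,0,0.026,0],
  [0.37,0,0,0.018,0],
  [0.37,0,0,0.007,0],
  [0.37,0,0,0,0],
])

```text
time_s: 20.1
eef_pos: [0.4825, 0.4165, 0.1032]
ee_rot: [[0.144, -0.99, 0.001], [-0.99, -0.144, 0.001], [-0.001, -0.002, -1.0]]
force: [-0.0, 0.5, -3.1]
grip_width: 0.0281
finger_force: 59.5
```

Emit:
step_arm([
  [0.37,0.001,0.001,-0.001,0.1],
  [0.37,0.004,0.003,-0.002,0.2],
  [0.37,0.009,0.006,-0.003,0.4],
  [0.37,0.016,0.009,-0.004,0.6],
  [0.37,0.023,0.011,-0.004,0.8],
  [0.37,0.029,0.013,-0.004,0.9],
  [0.37,0.033,0.014,-0.004,0.9],
  [0.37,0.034,0.014,-0.004,0.9],
  [0.37,0.034,0.014,-0.004,0.9],
])

```text
time_s: 21.0
eef_pos: [0.4732, 0.3803, 0.1053]
ee_rot: [[0.128, -0.992, 0.0], [-0.992, -0.128, 0.0], [-0.0, -0.0, -1.0]]
force: [0.2, -0.2, -3.8]
grip_width: 0.0282
finger_force: 59.5
```

Run:
```python
from h import *
fs=status(('wrist',)); f=fs["wrist"]; save(f,"w8.png")
o=manip.get_obs(); R=o["ee_rot"]
p,uv=cloud(f,np.ones((400,640),bool)); q=(p-o["eef_pos"])@np.c_[R[:,0],R[:,1],[0,0,1]]; z=p[:,2]
m=(abs(q[:,1])<.03)&(q[:,0]>.09)&(q[:,0]<.2)
for lo,hi in((.08,.095),(.095,.13),(.145,.165)):
    a=q[m&(z>lo)&(z<hi)]; print(lo,len(a), np.round(np.percentile(a,[1,50,99],axis=0)*1e3,0).tolist() if len(a) else "")
r=manip.tip_of("bin_groove",f); print([(a["score"],a["uv"],world(f,a["uv"],z=.107)) for a in r])
```

```text
t 21.0 tcp [0.4732 0.3803 0.1053] F [ 0.2 -0.2 -3.8] grip 0.0282 59.5
wrist 0.87 profile x:[z10,50,90] mm rel tcp (-70, array([-59.3, -58.9, -58.4])) (-10, array([10.9, 11.6, 12.2])) (10, array([-34.4, -10.9,   4.9])) (30, array([-59.8, -59. , -58.2])) (50, array([-59.8, -59. , -58.1])) (70, array([-59.9, -59. , -58.1])) (90, array([-59.9, -59. , -58.2]))
0.08 966 [[112.0, -28.0, -25.0], [113.0, 7.0, -17.0], [125.0, 30.0, -10.0]]
0.095 3454 [[112.0, -28.0, -10.0], [114.0, -4.0, 9.0], [119.0, 20.0, 23.0]]
0.145 0 
[]
```

View pics/w8.png

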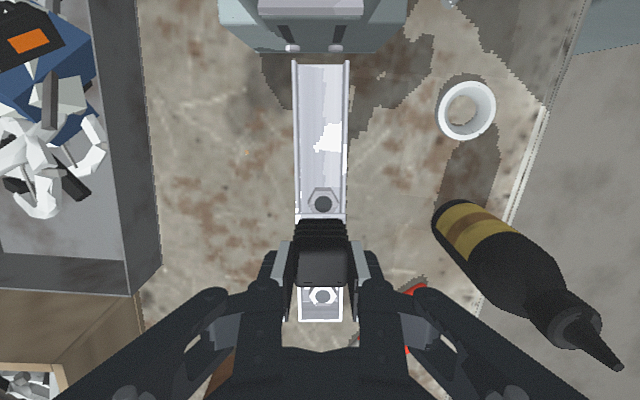

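Emit:
step_arm([
  [0.35,0.001,-0.001,0,0],
  [0.33,0.003,-0.002,0,0],
  [0.32,0.005,-0.003,0,0],
  [0.32,0.007,-0.003,0,0],
  [0.32,0.0085,-0.003,0,0],
  [0.32,0.01,-0.003,-0.0005,0],
  [0.32,0.011,-0.003,-0.0015,0],
  [0.32,0.012,-0.003,-0.003,0],
])

```text
time_s: 21.95
eef_pos: [0.4776, 0.3688, 0.1082]
ee_rot: [[0.128, -0.992, -0.0], [-0.992, -0.128, -0.0], [0.0, 0.0, -1.0]]
force: [0.3, 0.3, -3.3]
grip_width: 0.029
finger_force: 28.0
```

```bash
python3 -c "
from h import *
fs=status(('wrist',))"
```

```text
t 21.95 tcp [0.4776 0.3688 0.1082] F [ 0.3  0.3 -3.3] grip 0.029 28.0
wrist 0.9 profile x:[z10,50,90] mm rel tcp (-70, array([-59.2, -58.7, -58.2])) (-10, array([11. , 11.8, 12.4])) (10, array([-34.9, -10.9,   6. ])) (30, array([-59.5, -58.7, -57.9])) (50, array([-59.6, -58.7, -57.8])) (70, array([-59.5, -58.8, -57.8])) (90, array([-59.6, -58.7, -57.9]))
```

Emit:
step_arm([
  [0.32,0.001,0,0,0],
  [0.32,0.002,0,0,0],
  [0.32,0.003,0,-0.0005,0],
  [0.32,0.004,0,-0.001,0],
])

```text
time_s: 22.45
eef_pos: [0.4781, 0.3669, 0.1099]
ee_rot: [[0.129, -0.992, 0.001], [-0.992, -0.129, 0.004], [-0.004, -0.002, -1.0]]
force: [-2.2, 8.5, -2.8]
grip_width: 0.0289
finger_force: 28.1
```

```bash
python3 -c "
from h import *
fs=status(('wrist',))"
```

```text
t 22.45 tcp [0.4781 0.3669 0.1099] F [-2.2  8.5 -2.8] grip 0.0289 28.1
wrist 0.78 profile x:[z10,50,90] mm rel tcp (-70, array([-58. , -57.2, -56.7])) (-10, array([11.2, 11.8, 12.6])) (10, array([-59.2,  -3.9,   7.3])) (30, array([-60.4, -59.6, -58.8])) (50, array([-60.8, -60. , -59.1])) (70, array([-61.3, -60.4, -59.5])) (90, array([-61.7, -60.8, -59.9]))
```

Emit:
step_arm([
  [0.312,0.0,0,0,0],
  [0.312,0.0005,0,-0.0015,0],
  [0.312,0.001,0,-0.003,0],
  [0.312,0.0015,0,-0.0045,0],
  [0.312,0.002,0,-0.006,0],
])

```text
time_s: 23.05
eef_pos: [0.4785, 0.3632, 0.1155]
ee_rot: [[0.129, -0.992, 0.0], [-0.992, -0.129, 0.001], [-0.001, -0.0, -1.0]]
force: [-0.9, 3.7, -3.2]
grip_width: 0.0294
finger_force: 17.8
```

```bash
python3 -c "
from h import *
fs=status(('wrist',))"
```

```text
t 23.05 tcp [0.4785 0.3632 0.1155] F [-0.9  3.7 -3.2] grip 0.0294 17.8
wrist 0.81 profile x:[z10,50,90] mm rel tcp (-90, array([-51.7, -46.5, -38.6])) (-70, array([-54.9, -53.9, -53.3])) (-10, array([11.2, 12.1, 12.8])) (10, array([-61.1, -60.3, -59.5])) (30, array([-62.6, -61.7, -60.9])) (50, array([-64.1, -63.2, -62.4])) (70, array([-65.8, -64.8, -64. ])) (90, array([-67. , -66.2, -65.4]))
```

Emit:
step_arm([
  [0.312,0.001,0,-0.0015,0],
  [0.312,0.0017,0,-0.003,0],
  [0.312,0.0025,0,-0.0045,0],
  [0.312,0.0035,0,-0.006,0],
  [0.35,0.0035,0,-0.006,0],
  [0.37,0.0035,0,-0.006,0],
])

```text
time_s: 23.75
eef_pos: [0.4789, 0.3593, 0.1211]
ee_rot: [[0.128, -0.992, -0.0], [-0.992, -0.128, -0.0], [0.0, 0.0, -1.0]]
force: [0.2, 3.5, -2.0]
grip_width: 0.0282
finger_force: 59.3
```

```bash
python3 -c "
from h import *
fs=status(('wrist',))"
```

```text
t 23.75 tcp [0.4789 0.3593 0.1211] F [ 0.2  3.5 -2. ] grip 0.0282 59.3
wrist 0.84 profile x:[z10,50,90] mm rel tcp (-90, array([-44.2, -35.2, -28.1])) (-70, array([-52.3, -51.5, -50.5])) (-10, array([10.9, 11.9, 12.8])) (10, array([-62.9, -62. , -61. ])) (30, array([-65.6, -64.6, -63.6])) (50, array([-68.3, -67.3, -66.3])) (70, array([-71.2, -70.1, -69. ])) (90, array([-72.8, -72.2, -71.2]))
```

Emit:
step_arm([
  [0.37,-0.002,0,0,0],
  [0.37,-0.006,0,0,0],
  [0.37,-0.013,0,-0.002,0],
  [0.37,-0.02,0,-0.01,0],
  [0.37,-0.024,0,-0.025,0],
  [0.37,-0.025,0,-0.045,0],
  [0.37,-0.025,0,-0.066,0],
  [0.37,-0.025,0,-0.083,0],
  [0.37,-0.025,0,-0.094,0],
  [0.37,-0.025,0,-0.099,0],
  [0.37,-0.025,0,-0.1,0],
  [0.37,-0.025,0,-0.1,0],
])

```text
time_s: 25.05
eef_pos: [0.4754, 0.3842, 0.2204]
ee_rot: [[0.129, -0.992, -0.001], [-0.992, -0.129, -0.001], [0.001, 0.001, -1.0]]
force: [-1.0, 0.3, -3.9]
grip_width: 0.0282
finger_force: 59.4
```

Run:
```python
from h import *
fs=status(('wrist',)); f=fs["wrist"]; save(f,"w9.png")
o=manip.get_obs(); R=o["ee_rot"]; A=np.c_[R[:,0],R[:,1],[0,0,1]]
p,uv=cloud(f,np.ones((400,640),bool)); q=(p-o["eef_pos"])@A; z=p[:,2]
m=(z>.085)&(z<.17)&(q[:,0]>.08)
for c in range(98,180,3):
    a=q[m&(abs(q[:,1]+.002)<.012)&(abs(q[:,0]*1e3-c)<1.5)]; 
    if len(a): print(c,len(a),np.round(np.percentile(a[:,2]+o["eef_pos"][2],[5,50,95]),3),end="; ")
print()
for c in(120,140):
    a=q[(z>.14)&(z<.17)&(abs(q[:,0]*1e3-c)<8)]; h,e=np.histogram(a[:,1],np.arange(-.04,.041,.004)); print(c,dict(zip(np.round(e*1e3),h)))
s=manip.grab_frame("side"); t=manip.grab_frame("top")
for n,g in(("w",f),("s",s),("t",t)):
    r=manip.tip_of("bin_groove",g); print(n,[(round(a["score"],2),a["uv"],world(g,a["uv"],z=.107), ((world(g,a["uv"],z=.107)-o["eef_pos"])@A)) for a in r[:1]])
```

```text
t 25.05 tcp [0.4754 0.3842 0.2204] F [-1.   0.3 -3.9] grip 0.0282 59.4
wrist 0.88 profile x:[z10,50,90] mm rel tcp (-90, array([-44.9, -36.3, -29.3])) (-70, array([-52.9, -52. , -51.3])) (-10, array([10.9, 11.8, 12.8])) (10, array([-62.7, -61.7, -60.8])) (30, array([-65.1, -64. , -63. ])) (50, array([-67.4, -66.5, -65.4])) (70, array([-69.9, -68.9, -67.9])) (90, array([-71.7, -70.8, -70. ]))
116 229 [0.089 0.106 0.116]; 119 141 [0.115 0.116 0.117]; 122 118 [0.112 0.113 0.115]; 125 158 [0.112 0.114 0.116]; 128 134 [0.114 0.116 0.117]; 
120 {np.float64(-40.0): np.int64(0), np.float64(-36.0): np.int64(0), np.float64(-32.0): np.int64(0), np.float64(-28.0): np.int64(86), np.float64(-24.0): np.int64(90), np.float64(-20.0): np.int64(0), np.float64(-16.0): np.int64(0), np.float64(-12.0): np.int64(0), np.float64(-8.0): np.int64(0), np.float64(-4.0): np.int64(0), np.float64(-0.0): np.int64(0), np.float64(4.0): np.int64(0), np.float64(8.0): np.int64(0), np.float64(12.0): np.int64(0), np.float64(16.0): np.int64(0), np.float64(20.0): np.int64(168), np.float64(24.0): np.int64(2), np.float64(28.0):
[... 369 characters left out ...]
 np.float64(-4.0): np.int64(0), np.float64(-0.0): np.int64(0), np.float64(4.0): np.int64(0), np.float64(8.0): np.int64(0), np.float64(12.0): np.int64(0), np.float64(16.0): np.int64(0), np.float64(20.0): np.int64(119), np.float64(24.0): np.int64(2), np.float64(28.0): np.int64(0), np.float64(32.0): np.int64(0), np.float64(36.0): np.int64(0)}
w [(0.95, [315.9, 43.8], array([0.4945578 , 0.26223603, 0.107     ]), array([ 0.1231612 , -0.00351916, -0.11302961]))]
s [(0.84, [312.3, 176.3], array([0.48659913, 0.27040685, 0.107     ]), array([ 0.11403557,  0.00332377, -0.11302961]))]
t [(0.72, [359.1, 176.7], array([0.49267422, 0.26377821, 0.107     ]), array([ 0.12138979, -0.00184932, -0.11302961]))]
```

View pics/w9.png

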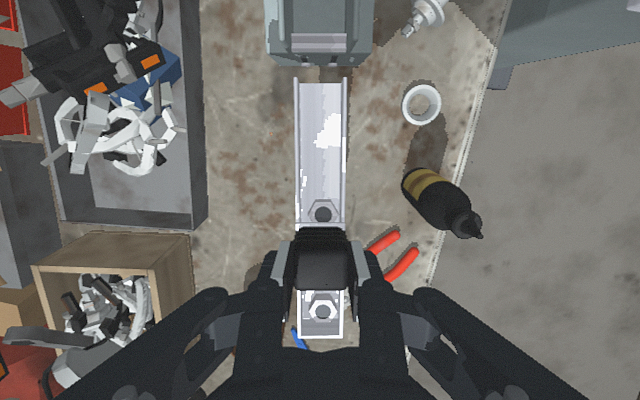

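Emit:
step_arm([
  [0.37,0.001,0,0,0],
  [0.37,0.004,0,0,0],
  [0.37,0.009,-0.001,0,0],
  [0.37,0.016,-0.001,0,0],
  [0.37,0.024,-0.001,0,0],
  [0.37,0.032,-0.002,0,0],
  [0.37,0.039,-0.002,0.001,0],
  [0.37,0.044,-0.002,0.003,0],
  [0.37,0.047,-0.002,0.007,0],
  [0.37,0.0485,-0.002,0.012,0],
  [0.37,0.0485,-0.002,0.017,0],
  [0.37,0.0485,-0.002,0.02,0],
])

```text
time_s: 26.6
eef_pos: [0.4836, 0.3365, 0.2001]
ee_rot: [[0.129, -0.992, -0.001], [-0.992, -0.129, -0.001], [0.001, 0.001, -1.0]]
force: [0.3, 0.2, -4.0]
grip_width: 0.0283
finger_force: 59.4
```

Emit:
step_arm([
  [0.37,0,0,0.001,0],
  [0.37,0,0,0.002,0],
  [0.37,0,0,0.0025,0],
  [0.37,0,0,0.003,0],
])

```text
time_s: 27.0
eef_pos: [0.4839, 0.3366, 0.1983]
ee_rot: [[0.129, -0.992, 0.0], [-0.992, -0.129, 0.0], [-0.0, -0.0, -1.0]]
force: [-0.2, 0.3, -4.8]
grip_width: 0.0283
finger_force: 59.4
```

```bash
python3 -c "
from h import *
fs=status(('wrist',))"
```

```text
t 27.0 tcp [0.4839 0.3366 0.1983] F [-0.2  0.3 -4.8] grip 0.0283 59.4
wrist 0.94 profile x:[z10,50,90] mm rel tcp (-90, array([-45.6, -36.5, -29.3])) (-70, array([-52.8, -52.1, -51.2])) (-10, array([10.9, 11.9, 12.8])) (10, array([-62.6, -61.7, -60.7])) (30, array([-65. , -64.1, -63.1])) (50, array([-67.5, -66.6, -65.6])) (70, array([-69.9, -69. , -67.9])) (90, array([-71.7, -70.9, -70. ]))
```

Emit:
step_arm([
  [0.37,0,0,0.0008,0],
  [0.37,0,0,0.0016,0],
  [0.37,0,0,0.0024,0],
  [0.37,0,0,0.003,0],
  [0.37,0,0,0.003,0],
])

```text
time_s: 27.6
eef_pos: [0.4839, 0.3363, 0.1952]
ee_rot: [[0.128, -0.992, 0.0], [-0.992, -0.128, -0.0], [0.0, -0.0, -1.0]]
force: [0.3, -0.2, -4.0]
grip_width: 0.0283
finger_force: 59.4
```

Emit:
step_arm([
  [0.37,0,0,0.0008,0],
  [0.37,0,0,0.0016,0],
  [0.37,0,0,0.002,0],
  [0.37,0,0,0.002,0],
])

```text
time_s: 28.0
eef_pos: [0.484, 0.3362, 0.1932]
ee_rot: [[0.128, -0.992, 0.0], [-0.992, -0.128, -0.0], [0.001, -0.0, -1.0]]
force: [0.5, -1.2, -1.3]
grip_width: 0.028
finger_force: 59.5
```

Emit:
step_arm([
  [0.37,0.0003,0,0.0005,0],
  [0.37,0.0006,0,0.001,0],
  [0.37,0.001,0,0.001,0],
  [0.37,0.001,0,0.001,0],
])

```text
time_s: 28.4
eef_pos: [0.484, 0.3353, 0.1922]
ee_rot: [[0.128, -0.992, 0.0], [-0.992, -0.128, -0.0], [0.0, 0.0, -1.0]]
force: [-0.5, -1.4, -2.0]
grip_width: 0.0281
finger_force: 59.5
```

```bash
python3 -c "
from h import *
fs=status(('wrist',))"
```

```text
t 28.4 tcp [0.484  0.3353 0.1922] F [-0.5 -1.4 -2. ] grip 0.0281 59.5
wrist 0.82 profile x:[z10,50,90] mm rel tcp (-90, array([-45.4, -37.7, -31.3])) (-70, array([-53.8, -53.1, -52.3])) (-10, array([10.8, 11.7, 12.5])) (10, array([-62. , -61.3, -60.4])) (30, array([-64.1, -63.2, -62.2])) (50, array([-66.1, -65.2, -64.2])) (70, array([-68.2, -67.2, -66.3])) (90, array([-69.9, -69. , -68.1]))
```

Emit:
step_arm([
  [0.37,0.0007,0,0,0],
  [0.37,0.0014,0,0,0],
  [0.37,0.002,0,0.0003,0],
  [0.37,0.002,0,0.0006,0],
  [0.37,0.002,0,0.0006,0],
])

```text
time_s: 29.0
eef_pos: [0.4843, 0.3345, 0.1926]
ee_rot: [[0.129, -0.992, 0.001], [-0.992, -0.129, 0.002], [-0.002, -0.002, -1.0]]
force: [-2.3, 4.4, 3.4]
grip_width: 0.0278
finger_force: 60.2
```

Emit:
step_arm([
  [0.37,-0.0004,0,0,0],
  [0.37,-0.0004,0,0,0],
  [0.37,-0.0004,0,0,0],
  [0.37,-0.0004,0,0,0],
])

```text
time_s: 29.4
eef_pos: [0.4843, 0.3346, 0.1924]
ee_rot: [[0.129, -0.992, 0.001], [-0.992, -0.129, 0.002], [-0.002, -0.001, -1.0]]
force: [-1.7, 6.4, 4.6]
grip_width: 0.0283
finger_force: 60.2
```

Run:
```python
from h import *
fs=status(('wrist',)); f=fs["wrist"]; save(f,"w10.png")
s=manip.grab_frame("side"); d=cv2.resize(s["pixels"][130:280,250:400],(600,600),interpolation=cv2.INTER_CUBIC); cv2.imwrite("pics/s10.png",d[...,::-1])
```

```text
t 29.4 tcp [0.4843 0.3346 0.1924] F [-1.7  6.4  4.6] grip 0.0283 60.2
wrist 0.73 profile x:[z10,50,90] mm rel tcp (-90, array([-45.6, -37.3, -30.1])) (-70, array([-53.6, -52.5, -51.9])) (-10, array([11. , 11.9, 12.7])) (10, array([-62.3, -61.3, -60.5])) (30, array([-64.3, -63.4, -62.4])) (50, array([-66.5, -65.6, -64.5])) (70, array([-68.6, -67.6, -66.7])) (90, array([-70.4, -69.5, -68.4]))
```

View pics/w10.png

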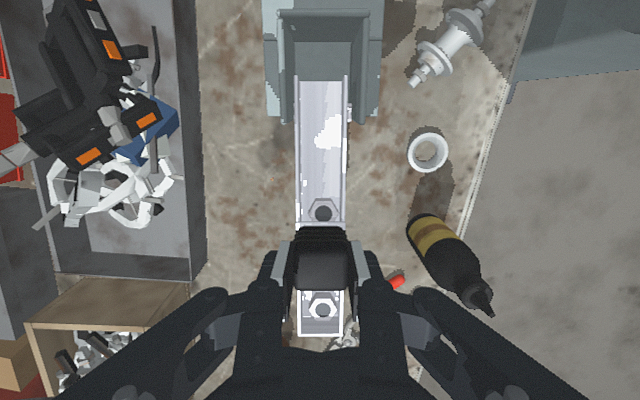

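Emit:
step_arm([
  [0.37,-0.0015,0,-0.001,0],
  [0.37,-0.0015,0,-0.003,0],
  [0.37,-0.0015,0,-0.006,0],
  [0.37,-0.0005,0,-0.008,0],
  [0.37,0.002,0,-0.009,0],
  [0.36,0.006,0,-0.009,0],
  [0.34,0.01,0,-0.009,0],
  [0.33,0.014,0,-0.009,0],
  [0.32,0.017,0,-0.009,0],
  [0.315,0.019,0,-0.009,0],
  [0.312,0.02,0,-0.009,0],
])

```text
time_s: 30.65
eef_pos: [0.4868, 0.3138, 0.2006]
ee_rot: [[0.128, -0.992, 0.0], [-0.992, -0.128, -0.0], [0.0, -0.0, -1.0]]
force: [0.1, -0.3, -3.5]
grip_width: 0.0296
finger_force: 17.5
```

```bash
python3 -c "
from h import *
fs=status(('wrist',))"
```

```text
t 30.65 tcp [0.4868 0.3138 0.2006] F [ 0.1 -0.3 -3.5] grip 0.0296 17.5
wrist no chute
```

Emit:
step_arm([
  [0.312,0.0008,0,0,0],
  [0.312,0.0016,0,0,0],
  [0.312,0.0024,0,0,0],
  [0.312,0.0032,0,0,0],
  [0.312,0.004,0,-0.0005,0],
])

```text
time_s: 31.25
eef_pos: [0.4873, 0.31, 0.201]
ee_rot: [[0.128, -0.992, -0.0], [-0.992, -0.128, -0.0], [0.0, 0.0, -1.0]]
force: [0.4, 0.2, -4.4]
grip_width: 0.0293
finger_force: 17.5
```

```bash
python3 -c "
from h import *
fs=status(('wrist',))"
```

```text
t 31.25 tcp [0.4873 0.31   0.201 ] F [ 0.4  0.2 -4.4] grip 0.0293 17.5
wrist 0.75 profile x:[z10,50,90] mm rel tcp (-90, array([-44.6, -35.8, -29.1])) (-70, array([-52.6, -51.7, -50.8])) (-10, array([11.1, 12.1, 13. ])) (10, array([-62.5, -61.5, -60.5])) (30, array([-64.9, -63.9, -62.9])) (50, array([-67.2, -66.3, -65.2])) (70, array([-69.6, -68.6, -67.7])) (90, array([-71.5, -70.5, -69.8]))
```

Emit:
step_arm([
  [0.312,0.0008,0,0,0],
  [0.312,0.0016,0,0,0],
  [0.312,0.0024,0,0,0],
  [0.312,0.0032,0,0,0],
  [0.312,0.004,0,0,0],
])

```text
time_s: 31.85
eef_pos: [0.4878, 0.306, 0.2011]
ee_rot: [[0.128, -0.992, 0.0], [-0.992, -0.128, -0.0], [0.0, -0.0, -1.0]]
force: [-0.2, -0.6, -3.5]
grip_width: 0.0293
finger_force: 17.5
```

Run:
```python
from h import *
fs=status(('wrist',)); f=fs["wrist"]
o=manip.get_obs(); R=o["ee_rot"]; A=np.c_[R[:,0],R[:,1],[0,0,1]]
p,uv=cloud(f,np.ones((400,640),bool)); q=(p-o["eef_pos"])@A; z=p[:,2]
for c in range(84,140,3):
    out=[]
    for l,h in((-.012,.008),(-.017,-.0135),(.0135,.017)):
        a=z[(q[:,1]>l)&(q[:,1]<h)&(abs(q[:,0]*1e3-c)<1.5)&(z>.02)]; out.append(np.round(np.percentile(a,[5,50,95]),3) if len(a) else None)
    print(c,*out)
```

```text
t 31.85 tcp [0.4878 0.306  0.2011] F [-0.2 -0.6 -3.5] grip 0.0293 17.5
wrist 0.85 profile x:[z10,50,90] mm rel tcp (-90, array([-44.8, -36.1, -29.2])) (-70, array([-52.7, -51.8, -50.8])) (-10, array([11.2, 12.1, 13. ])) (10, array([-62.4, -61.4, -60.6])) (30, array([-64.8, -63.8, -62.9])) (50, array([-67.3, -66.3, -65.3])) (70, array([-69.7, -68.7, -67.8])) (90, array([-71.5, -70.6, -69.6]))
84 [0.13  0.131 0.133] [0.131 0.152 0.154] [0.131 0.152 0.153]
87 [0.13  0.131 0.132] [0.13  0.151 0.153] [0.13  0.15  0.153]
90 [0.129 0.13  0.132] [0.13  0.151 0.153] [0.131 0.15  0.152]
93 [0.129 0.13  0.132] [0.132 0.151 0.152] [0.13  0.151 0.152]
96 [0.091 0.15  0.156] [0.092 0.154 0.156] [0.093 0.151 0.156]
99 [0.154 0.155 0.156] [0.154 0.155 0.156] [0.154 0.154 0.156]
102 None None None
105 [0.088 0.089 0.09 ] [0.088 0.089 0.09 ] [0.088 0.089 0.09 ]
108 [0.088 0.089 0.09 ] [0.088 0.089 0.09 ] [0.088 0.089 0.09 ]
111 [0.088 0.089 0.09 ] [0.088 0.089 0.091] [0.088 0.089 0.09 ]
114 [0.088 0.089 0.09 ] [0.088 0.089 0.091] [0.088 0.089 0.09 ]
117 [0.088 0.089 0.091] [0.088 0.089 0.09 ] [0.088 0.089 0.091]
120 [0.088 0.089 0.09 ] [0.088 0.089 0.09 ] [0.087 0.089 0.09 ]
123 [0.088 0.089 0.091] [0.088 0.089 0.09 ] [0.088 0.089 0.09 ]
126 [0.088 0.089 0.091] [0.088 0.089 0.091] [0.088 0.089 0.09 ]
129 [0.088 0.089 0.09 ] [0.088 0.089 0.09 ] [0.088 0.089 0.09 ]
132 [0.088 0.089 0.09 ] [0.088 0.089 0.09 ] [0.088 0.089 0.09 ]
135 [0.088 0.089 0.09 ] [0.088 0.089 0.09 ] [0.088 0.089 0.09 ]
138 [0.088 0.089 0.091] [0.089 0.09  0.09 ] [0.088 0.089 0.091]
```

Emit:
step_arm([
  [0.312,0,0,0.001,0],
  [0.312,0,0,0.0025,0],
  [0.312,0,0,0.004,0],
  [0.312,0.001,0,0.004,0],
  [0.312,0.002,0,0.004,0],
  [0.312,0.003,0,0.004,0],
  [0.312,0.004,0,0.0035,0],
])

```text
time_s: 32.65
eef_pos: [0.4884, 0.3033, 0.1983]
ee_rot: [[0.129, -0.992, 0.001], [-0.992, -0.129, 0.003], [-0.003, -0.002, -1.0]]
force: [0.1, 5.9, -1.9]
grip_width: 0.0293
finger_force: 17.6
```

```bash
python3 -c "
from h import *
fs=status(('wrist',))"
```

```text
t 32.65 tcp [0.4884 0.3033 0.1983] F [ 0.1  5.9 -1.9] grip 0.0293 17.6
wrist 0.85 profile x:[z10,50,90] mm rel tcp (-90, array([-42.4, -32.9, -26. ])) (-70, array([-50.7, -49.8, -48.9])) (-10, array([11.1, 12.2, 13.2])) (10, array([-63.4, -62.3, -61.3])) (30, array([-66.4, -65.4, -64.5])) (50, array([-69.7, -68.6, -67.6])) (70, array([-72.9, -71.9, -70.7]))
```

Emit:
step_arm([
  [0.312,0.0008,0,-0.0005,0],
  [0.312,0.0016,0,-0.001,0],
  [0.312,0.0024,0,-0.0015,0],
  [0.312,0.0032,0,-0.002,0],
  [0.312,0.004,0,-0.0025,0],
  [0.312,0.0045,0,-0.003,0],
])

```text
time_s: 33.35
eef_pos: [0.4889, 0.2977, 0.2007]
ee_rot: [[0.129, -0.992, 0.0], [-0.992, -0.129, 0.0], [-0.0, -0.0, -1.0]]
force: [-0.3, 5.0, -3.0]
grip_width: 0.0296
finger_force: 17.2
```

```bash
python3 -c "
from h import *
fs=status(('wrist',))"
```

```text
t 33.35 tcp [0.4889 0.2977 0.2007] F [-0.3  5.  -3. ] grip 0.0296 17.2
wrist 0.77 profile x:[z10,50,90] mm rel tcp (-90, array([-37.4, -28.7, -23.2])) (-70, array([-46.8, -45.6, -44.6])) (-10, array([-35. ,  12.1,  13.4])) (10, array([-66. , -64.7, -63.5])) (30, array([-70.7, -69.4, -68.2])) (50, array([-75.4, -74.1, -72.9])) (70, array([-80.1, -78.9, -77.6]))
```

Emit:
step_arm([
  [0.312,0.0008,0,-0.0007,0],
  [0.312,0.0016,0,-0.0014,0],
  [0.312,0.0024,0,-0.002,0],
  [0.312,0.003,0,-0.0026,0],
  [0.34,0.003,0,-0.0026,0],
  [0.37,0.003,0,-0.0026,0],
  [0.37,0.003,0,-0.0026,0],
])

```text
time_s: 34.15
eef_pos: [0.4892, 0.2944, 0.2028]
ee_rot: [[0.128, -0.992, -0.0], [-0.992, -0.128, -0.001], [0.001, 0.001, -1.0]]
force: [0.5, 2.9, -3.6]
grip_width: 0.0281
finger_force: 58.1
```

```bash
python3 -c "
from h import *
fs=status(('wrist',))
for k in (1,2,3,4):
    print(k,[(round(a['score'],2),a['uv']) for a in manip.tip_of(f'nut{k}_mid',fs['wrist'])[:2]])"
```

```text
t 34.15 tcp [0.4892 0.2944 0.2028] F [ 0.5  2.9 -3.6] grip 0.0281 58.1
wrist 0.85 profile x:[z10,50,90] mm rel tcp (-90, array([-39.4, -26.6, -23.9])) (-70, array([-45. , -43.4, -42.4])) (-10, array([-35.6,  11.7,  13.4])) (10, array([-68. , -66.6, -65.2])) (30, array([-73.5, -72.3, -70.8])) (50, array([-79.2, -77.9, -76.5])) (70, array([-84.3, -83.1, -81.8]))
1 []
2 [(0.6, [319.9, 286.4])]
3 [(0.21, [320.3, 261.3])]
4 [(0.79, [324.3, 228.9]), (0.25, [320.8, 257.6])]
```

Emit:
step_arm([
  [0.37,-0.001,0,-0.001,0],
  [0.37,-0.002,0,-0.004,0],
  [0.37,-0.004,0,-0.007,0],
  [0.37,-0.008,0,-0.008,0],
  [0.37,-0.014,0,-0.008,0],
  [0.37,-0.02,0,-0.008,0],
  [0.37,-0.0255,0,-0.008,0],
  [0.37,-0.028,0,-0.008,0],
  [0.37,-0.0285,0,-0.006,0],
  [0.37,-0.0285,0,-0.004,0],
  [0.37,-0.0285,0,-0.003,0],
])

```text
time_s: 35.55
eef_pos: [0.4855, 0.3228, 0.2057]
ee_rot: [[0.128, -0.992, -0.0], [-0.992, -0.128, -0.001], [0.0, 0.001, -1.0]]
force: [-0.2, 0.4, -2.7]
grip_width: 0.0281
finger_force: 58.1
```

```bash
python3 -c "
from h import *
fs=status(('wrist',))"
```

```text
t 35.55 tcp [0.4855 0.3228 0.2057] F [-0.2  0.4 -2.7] grip 0.0281 58.1
wrist 0.85 profile x:[z10,50,90] mm rel tcp (-90, array([-39.5, -27.9, -23.9])) (-70, array([-46. , -44.8, -43.9])) (-10, array([-35.6,  11.7,  13.2])) (10, array([-67.1, -65.8, -64.5])) (30, array([-72.2, -71. , -69.6])) (50, array([-77.4, -76. , -74.7])) (70, array([-82.3, -81. , -79.6]))
```

Emit:
step_arm([
  [0.37,0.0005,0,0.0008,0],
  [0.37,0.001,0,0.0016,0],
  [0.37,0.001,0,0.0024,0],
  [0.37,0.001,0,0.0032,0],
  [0.37,0.001,0,0.0032,0],
])

```text
time_s: 36.15
eef_pos: [0.4857, 0.3218, 0.2029]
ee_rot: [[0.128, -0.992, -0.0], [-0.992, -0.128, -0.0], [0.0, 0.0, -1.0]]
force: [0.2, -0.3, -3.3]
grip_width: 0.0281
finger_force: 58.1
```

Emit:
step_arm([
  [0.37,0,0,0.0007,0],
  [0.37,0,0,0.0014,0],
  [0.37,0,0,0.002,0],
  [0.37,0,0,0.002,0],
])

```text
time_s: 36.55
eef_pos: [0.4859, 0.3221, 0.2015]
ee_rot: [[0.129, -0.992, 0.001], [-0.992, -0.129, 0.001], [-0.0, -0.001, -1.0]]
force: [0.8, 0.3, -1.0]
grip_width: 0.0281
finger_force: 58.3
```

Emit:
step_arm([
  [0.37,0.0005,0,0.0006,0],
  [0.37,0.001,0,0.001,0],
  [0.37,0.001,0,0.001,0],
])

```text
time_s: 36.85
eef_pos: [0.4861, 0.3219, 0.2014]
ee_rot: [[0.129, -0.992, 0.002], [-0.992, -0.129, 0.003], [-0.002, -0.002, -1.0]]
force: [-1.8, 5.7, 4.5]
grip_width: 0.0279
finger_force: 58.9
```

```bash
python3 -c "
from h import *
fs=status(('wrist',))"
```

```text
t 36.85 tcp [0.4861 0.3219 0.2014] F [-1.8  5.7  4.5] grip 0.0279 58.9
wrist 0.89 profile x:[z10,50,90] mm rel tcp (-90, array([-36.5, -28.4, -23. ])) (-70, array([-46.5, -45.4, -44.6])) (-10, array([-35.7,  11.7,  13.2])) (10, array([-66.6, -65.3, -63.8])) (30, array([-71.5, -70.2, -68.8])) (50, array([-76.2, -75. , -73.6])) (70, array([-81.2, -79.8, -78.7]))
```

Emit:
step_arm([
  [0.34,0,0,0,0],
  [0.32,0.0005,0,-0.0003,0],
  [0.31,0.0012,0,-0.0007,0],
  [0.31,0.002,0,-0.0013,0],
  [0.31,0.003,0,-0.002,0],
  [0.31,0.0038,0,-0.0025,0],
])

```text
time_s: 37.55
eef_pos: [0.4866, 0.3185, 0.2034]
ee_rot: [[0.129, -0.992, 0.002], [-0.992, -0.129, 0.003], [-0.003, -0.002, -1.0]]
force: [-1.2, 4.8, 2.7]
grip_width: 0.0295
finger_force: 15.1
```

```bash
python3 -c "
from h import *
fs=status(('wrist',))"
```

```text
t 37.55 tcp [0.4866 0.3185 0.2034] F [-1.2  4.8  2.7] grip 0.0295 15.1
wrist 0.89 profile x:[z10,50,90] mm rel tcp (-90, array([-38.6, -26.1, -23.7])) (-70, array([-44.5, -43. , -42. ])) (-10, array([-35.5,  12. ,  13.7])) (10, array([-67.6, -66.4, -64.9])) (30, array([-73.2, -71.8, -70.5])) (50, array([-78.9, -77.4, -76.2])) (70, array([-83.9, -82.8, -81.6]))
```

Emit:
step_arm([
  [0.31,0.001,0,-0.0006,0],
  [0.31,0.002,0,-0.0012,0],
  [0.31,0.003,0,-0.0018,0],
  [0.31,0.004,0,-0.0024,0],
  [0.31,0.005,0,-0.003,0],
  [0.31,0.006,0,-0.0035,0],
])

```text
time_s: 38.25
eef_pos: [0.4874, 0.3124, 0.2067]
ee_rot: [[0.129, -0.992, 0.001], [-0.992, -0.129, 0.003], [-0.003, -0.002, -1.0]]
force: [-1.2, 4.9, 1.8]
grip_width: 0.0299
finger_force: 15.0
```

```bash
python3 -c "
from h import *
fs=status(('wrist',))
for k in (1,2,3,4):
    print(k,[(round(a['score'],2),a['uv']) for a in manip.tip_of(f'nut{k}_mid',fs['wrist'])[:2]])"
```

```text
t 38.25 tcp [0.4874 0.3124 0.2067] F [-1.2  4.9  1.8] grip 0.0299 15.0
wrist 0.73 profile x:[z10,50,90] mm rel tcp (-90, array([-35.9, -33.7, -32.5])) (-70, array([-41.8, -40.3, -38.9])) (-10, array([-61.8,  11.8,  14. ])) (10, array([-70.3, -68.8, -67.2])) (30, array([-77.2, -75.6, -74. ])) (50, array([-84. , -82.6, -80.9])) (70, array([-89.1, -87.9, -86.8]))
1 [(0.83, [326.4, 332.2]), (0.42, [319.4, 264.0])]
2 [(0.91, [318.7, 293.8])]
3 []
4 [(0.63, [320.6, 232.4])]
```

Emit:
step_arm([
  [0.31,0.001,0,-0.0003,0],
  [0.31,0.002,0,-0.0007,0],
  [0.31,0.003,0,-0.0012,0],
  [0.31,0.004,0,-0.0017,0],
  [0.31,0.005,0,-0.0022,0],
  [0.31,0.006,0,-0.0027,0],
  [0.31,0.007,0,-0.0031,0],
])

```text
time_s: 39.25
eef_pos: [0.4884, 0.305, 0.2099]
ee_rot: [[0.129, -0.992, 0.002], [-0.992, -0.129, 0.002], [-0.002, -0.002, -1.0]]
force: [-1.5, 4.4, 3.9]
grip_width: 0.0295
finger_force: 15.0
```

```bash
python3 -c "
from h import *
fs=status(('wrist',))
for k in (1,2,3,4):
    print(k,[(round(a['score'],2),a['uv']) for a in manip.tip_of(f'nut{k}_mid',fs['wrist'])[:2]])"
```

```text
t 39.25 tcp [0.4884 0.305  0.2099] F [-1.5  4.4  3.9] grip 0.0295 15.0
wrist 0.71 profile x:[z10,50,90] mm rel tcp (-90, array([-31.8, -29.8, -27.8])) (-70, array([-40.2, -38.2, -36.4])) (-30, array([-58. , -56.9, -56.2])) (-10, array([-19.4,  12.5,  14.8])) (10, array([-74.2, -72.2, -70.3])) (50, array([-90.5, -88.9, -86.9]))
1 [(0.89, [324.1, 224.7])]
2 [(0.78, [320.8, 190.8])]
3 [(0.68, [318.8, 166.6])]
4 [(0.83, [322.4, 136.5]), (0.31, [430.4, 80.0])]
```

Emit:
step_arm([
  [0.31,0.001,0,-0.0004,0],
  [0.31,0.002,0,-0.0009,0],
  [0.31,0.003,0,-0.0013,0],
  [0.31,0.004,0,-0.0017,0],
  [0.31,0.005,0,-0.0021,0],
  [0.31,0.006,0,-0.0025,0],
  [0.31,0.007,0,-0.0028,0],
  [0.31,0.008,0,-0.0032,0],
])

```text
time_s: 40.35
eef_pos: [0.4893, 0.2965, 0.2128]
ee_rot: [[0.129, -0.992, 0.001], [-0.992, -0.129, 0.001], [-0.0, -0.001, -1.0]]
force: [0.6, 4.5, 4.6]
grip_width: 0.0297
finger_force: 14.9
```

```bash
python3 -c "
from h import *
fs=status(('wrist',))
for k in (1,2,3,4):
    print(k,[(round(a['score'],2),a['uv']) for a in manip.tip_of(f'nut{k}_mid',fs['wrist'])[:2]])"
```

```text
t 40.35 tcp [0.4893 0.2965 0.2128] F [0.6 4.5 4.6] grip 0.0297 14.9
wrist 0.83 profile x:[z10,50,90] mm rel tcp (-90, array([-27.4, -25.3, -23.6])) (-70, array([-37.3, -35.1, -33. ])) (-30, array([-58.3, -56.7, -55.4])) (-10, array([-66.7,  12.1,  15.2])) (10, array([-78.2, -76.1, -74.2])) (30, array([-88.6, -86.4, -84.3])) (50, array([-97.1, -95.5, -94.1]))
1 [(0.35, [318.9, 247.9])]
2 [(0.72, [318.1, 110.4])]
3 [(0.63, [320.0, 110.4])]
4 [(0.6, [323.1, 110.4]), (0.57, [414.7, 180.8])]
```

Emit:
step_arm([
  [0.31,0.001,0,-0.0003,0],
  [0.31,0.002,0,-0.0006,0],
  [0.31,0.003,0,-0.001,0],
  [0.31,0.004,0,-0.0013,0],
  [0.31,0.005,0,-0.0016,0],
  [0.31,0.006,0,-0.002,0],
  [0.31,0.006,0,-0.002,0],
  [0.31,0.006,0,-0.002,0],
])

```text
time_s: 41.45
eef_pos: [0.4898, 0.2903, 0.2142]
ee_rot: [[0.128, -0.992, -0.0], [-0.992, -0.128, -0.0], [0.0, 0.0, -1.0]]
force: [-0.0, 3.7, 3.4]
grip_width: 0.0294
finger_force: 14.8
```

Run:
```python
from h import *
fs=status(('wrist',)); f=fs["wrist"]
for k in (1,2,3,4):
    print(k,[(round(a['score'],2),a['uv']) for a in manip.tip_of(f'nut{k}_mid',f)[:2]])
d=cv2.resize(f["pixels"][40:340,220:420],(400,600),interpolation=cv2.INTER_CUBIC); s=manip.grab_frame("side")
e=cv2.resize(s["pixels"][130:280,260:360],(400,600),interpolation=cv2.INTER_CUBIC)
cv2.imwrite("pics/f11.png",np.hstack([d,e])[...,::-1])
```

```text
t 41.45 tcp [0.4898 0.2903 0.2142] F [-0.   3.7  3.4] grip 0.0294 14.8
wrist 0.72 profile x:[z10,50,90] mm rel tcp (-90, array([-24.1, -22.5, -21.1])) (-70, array([-35.5, -32.8, -30.3])) (-30, array([-59.2, -56.7, -54.5])) (-10, array([-69.4,  12.3,  15.7])) (10, array([-82.5, -80.1, -77.9])) (30, array([-94.6, -92. , -89.5]))
1 [(0.2, [426.6, 93.4])]
2 [(0.83, [318.0, 119.4])]
3 [(0.64, [320.8, 114.8])]
4 [(0.45, [320.4, 115.6])]
```

View pics/f11.png

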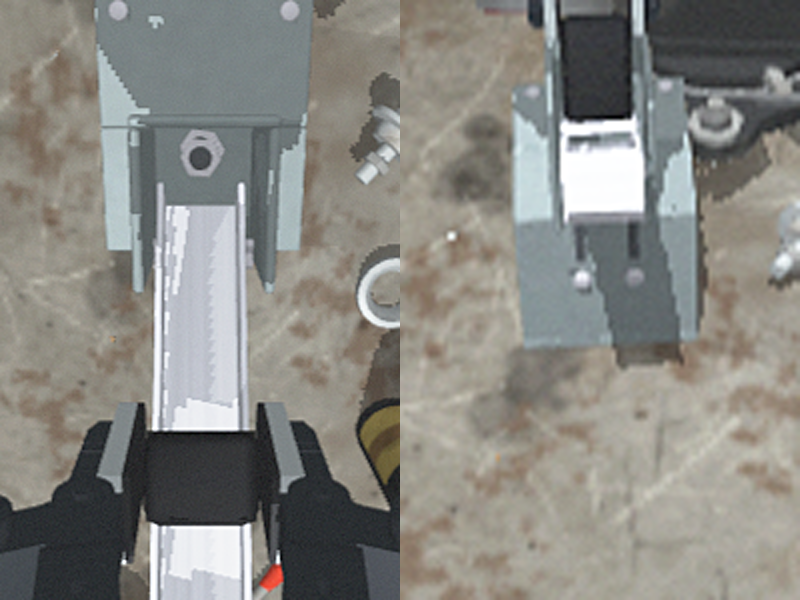

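Emit:
step_arm([
  [0.31,0,0,0,0],
  [0.31,0,0,0,0],
  [0.31,0,0,0,0],
  [0.31,0,0,0,0],
  [0.31,0,0,0,0],
])

```text
time_s: 42.3
eef_pos: [0.4898, 0.2904, 0.2142]
ee_rot: [[0.129, -0.992, -0.0], [-0.992, -0.129, -0.0], [0.0, 0.0, -1.0]]
force: [0.2, 3.7, 3.4]
grip_width: 0.0297
finger_force: 14.7
```

Run:
```python
from h import *
f=manip.grab_frame("wrist"); o=manip.get_obs(); print(o["time_s"],o["force"])
B=np.array([[.129,-.9917],[.9917,.129]])
for uv in((320,117),(313,117),(326,112),(320,110),(310,128),(330,128)):
    p=world(f,uv); print(uv,p,B@(p[:2]-[.4964,.215]))
```

```text
42.35 [-2.29323248e-03  3.07386020e+00  2.86082348e+00]
(320, 117) [0.49822205 0.22616684 0.03484286] [-0.01083911  0.00324745]
(313, 117) [0.50555227 0.22707497 0.03591532] [-0.01079411  0.01063398]
(326, 112) [0.49260657 0.22031486 0.03447266] [-0.0057601  -0.00307633]
(320, 110) [0.49914623 0.21910316 0.03557442] [-0.00371484  0.00325274]
(310, 128) [0.50801815 0.2413751  0.00538818] [-0.02465745  0.01492411]
(330, 128) [0.48483053 0.23837967 0.00491009] [-0.02467808 -0.00845747]
```

Run:
```python
from h import *
f=manip.grab_frame("wrist"); o=manip.get_obs(); R=o["ee_rot"]; A=np.c_[R[:,0],R[:,1],[0,0,1]]
P=np.array([(world(f,(320,v))-o["eef_pos"])@A for v in range(132,200,2)]); print(np.round(P[:14]*1e3,1)[:,[0,2]].tolist())
g=P[(P[:,2]>-.12)&(P[:,2]<-.07)]; k=np.polyfit(g[:,0],g[:,2],1); th=np.arctan(-k[0]); e=g[0]
rod=np.array([e[0],e[2]])-.02*np.array([np.cos(th),-np.sin(th)])-.007*np.array([np.sin(th),np.cos(th)])
print("tilt",np.degrees(th),"spout",e,"rod rel tcp",rod,"world",o["eef_pos"]+A@[rod[0],0,rod[1]], o["force"])
r=manip.tip_of("bin_groove",f);print([(a["score"],(world(f,a["uv"],z=.107)-o["eef_pos"])@A) for a in r])
```

```text
[[46.3, -209.5], [44.0, -209.2], [41.7, -208.9], [39.3, -209.4], [37.1, -208.9], [48.7, -100.1], [47.2, -99.4], [45.7, -98.2], [44.2, -97.6], [42.8, -96.4], [41.1, -96.3], [40.0, -93.5], [38.1, -94.8], [36.8, -92.8]]
tilt 30.80679609830052 spout [ 4.87262827e-02 -8.32939395e-05 -1.00111955e-01] rod rel tcp [ 0.02796329 -0.09588135] world [0.49339883 0.26265404 0.11831979] [-0.57735068  3.57155768  3.15312865]
[]
```

Emit:
step_arm([
  [0.34,0,0,0,0],
  [0.37,0,0,0,0],
  [0.37,-0.001,0,-0.003,0],
  [0.37,-0.003,0,-0.009,0],
  [0.37,-0.008,0,-0.016,0],
  [0.37,-0.02,0,-0.02,0],
  [0.37,-0.04,0,-0.02,0],
  [0.37,-0.06,0,-0.015,0],
  [0.37,-0.075,0,0.005,0],
  [0.37,-0.085,0,0.03,0],
  [0.37,-0.085,0,0.055,0],
  [0.37,-0.085,0,0.08,0],
])

```text
time_s: 43.65
eef_pos: [0.4778, 0.3764, 0.1317]
ee_rot: [[0.13, -0.992, -0.002], [-0.992, -0.13, -0.001], [0.001, 0.002, -1.0]]
force: [0.7, 0.6, -2.9]
grip_width: 0.0282
finger_force: 56.9
```

```bash
python3 -c "
from h import *
fs=status(('wrist',))"
```

```text
t 43.65 tcp [0.4778 0.3764 0.1317] F [ 0.7  0.6 -2.9] grip 0.0282 56.9
wrist 0.6 profile x:[z10,50,90] mm rel tcp (-90, array([-25.8, -24.1, -22.3])) (-70, array([-36.6, -34.3, -31.9])) (-30, array([-59.2, -57.1, -55.2])) (-10, array([-68.6,  11.7,  15.1])) (10, array([-81.1, -79. , -76.3])) (30, array([-92.4, -90. , -87.7])) (50, array([-100.1,  -99. ,  -97.6]))
```

Emit:
step_arm([
  [0.37,0,0,0.01,0],
  [0.36,0,0,0.02,0],
  [0.33,0,0,0.026,0],
  [0.315,-0.002,0,0.029,0],
  [0.315,-0.005,0,0.031,0],
  [0.315,-0.008,0,0.032,0],
  [0.315,-0.011,0,0.0335,0],
  [0.315,-0.0145,0,0.035,0],
  [0.315,-0.018,0,0.037,0],
  [0.315,-0.021,0,0.039,0],
])

```text
time_s: 44.75
eef_pos: [0.4765, 0.3964, 0.0959]
ee_rot: [[0.129, -0.992, 0.001], [-0.992, -0.129, 0.001], [-0.001, -0.001, -1.0]]
force: [-0.3, 0.7, 1.7]
grip_width: 0.0288
finger_force: 20.2
```

```bash
python3 -c "
from h import *
fs=status(('wrist',))"
```

```text
t 44.75 tcp [0.4765 0.3964 0.0959] F [-0.3  0.7  1.7] grip 0.0288 20.2
wrist 0.55 profile x:[z10,50,90] mm rel tcp (-90, array([-32.3, -30.6, -28.8])) (-70, array([-40.4, -38.7, -36.9])) (-30, array([-57.9, -56.8, -55.9])) (-10, array([-64. ,  11.6,  14.3])) (10, array([-73.3, -71.5, -69.8])) (30, array([-81.5, -79.8, -77.8])) (50, array([-89.9, -88. , -86.2]))
```

Emit:
step_arm([
  [0.315,-0.0037,0,0.002,0],
  [0.315,-0.0074,0,0.0042,0],
  [0.315,-0.0105,0,0.0063,0],
  [0.315,-0.0137,0,0.0084,0],
  [0.315,-0.0168,0,0.0106,0],
  [0.315,-0.0198,0,0.013,0],
  [0.315,-0.0228,0,0.0154,0],
  [0.315,-0.0256,0,0.0178,0],
  [0.315,-0.0284,0,0.0204,0],
  [0.315,-0.0311,0,0.023,0],
])

```text
time_s: 45.85
eef_pos: [0.4719, 0.4259, 0.0712]
ee_rot: [[0.128, -0.992, -0.001], [-0.992, -0.128, -0.002], [0.001, 0.001, -1.0]]
force: [-0.3, 1.2, -0.4]
grip_width: 0.0292
finger_force: 19.8
```

```bash
python3 -c "
from h import *
fs=status(('wrist',))"
```

```text
t 45.85 tcp [0.4719 0.4259 0.0712] F [-0.3  1.2 -0.4] grip 0.0292 19.8
wrist 0.58 profile x:[z10,50,90] mm rel tcp (-90, array([-56.9, -47.2, -38.6])) (-70, array([-57.9, -57.4, -57.1])) (-10, array([-58.5,  11.8,  12.6])) (10, array([-59.5, -58.7, -57.9])) (30, array([-59.6, -58.8, -57.9])) (50, array([-59.8, -59. , -58.1])) (70, array([-60. , -59.1, -58.2])) (90, array([-60.1, -59.2, -58.3]))
```

Emit:
step_arm([
  [0.315,0,0,0.0008,0],
  [0.315,0,0,0.0012,0],
  [0.25,0,0,0.0012,0],
  [0.1,0,0,0.0012,0],
  [-0.2,0,0,0.0012,0],
  [-0.3,0,0,0,0],
  [-0.3,0,0,-0.005,0],
  [-0.3,0,0,-0.02,0],
  [-0.3,0,0,-0.045,0],
  [-0.3,0,0,-0.08,0],
  [-0.3,0,0,-0.12,0],
  [-0.3,0,0,-0.12,0],
])

```text
time_s: 47.15
eef_pos: [0.4744, 0.4278, 0.2017]
ee_rot: [[0.129, -0.992, 0.009], [-0.992, -0.128, 0.009], [-0.008, -0.01, -1.0]]
force: [0.9, 0.5, 1.0]
grip_width: 0.0556
finger_force: 0.0
```

Run:
```python
from h import *
o=manip.get_obs(); print(o["force"],o["finger_force"],o["eef_pos"])
for c in("wrist","side"):
    f=manip.grab_frame(c); r=manip.trace("chute",f)
    if r:
        p,_=cloud(f,cv2.erode(r[0]["pixels"].astype(np.uint8),np.ones((3,3)))>0)
        for lo,hi in((.006,.016),(.026,.04),(.078,.09)):
            q=p[(p[:,2]>lo)&(p[:,2]<hi)]
            if len(q)>10: print(c,lo,np.round(np.median(q[:,2]),4),cv2.minAreaRect((q[:,:2]*1000).astype(np.float32)))
        q=p[(p[:,2]>.006)&(p[:,2]<.016)]; print("slope",np.polyfit(q[:,1],q[:,2],1))
    for k in("oil_bottle","bearing_cup","hub_front"):
        t=manip.tip_of(k,f)
        if t: print(c,k,np.round(world(f,t[0]["uv"],z=0),3))
```

```text
[0.94872924 0.52633527 1.03374433] 0.0 [0.474446   0.42781982 0.20167903]
wrist 0.006 0.0121 ((472.43560791015625, 418.75457763671875), (28.211496353149414, 177.5127410888672), 7.484552383422852)
wrist 0.026 0.0327 ((472.38507080078125, 419.47418212890625), (30.67484474182129, 177.10226440429688), 7.465461730957031)
wrist 0.078 0.0822 ((470.7878112792969, 433.30230712890625), (27.52419662475586, 23.372753143310547), 8.313152313232422)
slope [0.00024804 0.01199531]
wrist oil_bottle [0.35  0.387 0.   ]
wrist bearing_cup [0.37  0.294 0.   ]
side 0.006 0.0094 ((471.10760498046875, 423.7731018066406), (28.11450958251953, 176.44943237304688), 7.313220024108887)
side 0.026 0.0309 ((468.81280517578125, 440.97174072265625), (29.15909194946289, 142.2193145751953), 7.172536849975586)
side 0.078 0.0796 ((469.6653747558594, 437.8604736328125), (27.649490356445312, 23.198734283447266), 3.9558870792388916)
slope [0.00342197 0.00803226]
side oil_bottle [0.346 0.379 0.   ]
side bearing_cup [0.375 0.303 0.   ]
side hub_front [0.374 0.19  0.   ]
```

Chute stands level and is released, the bystanders have not moved, and the nuts are in the bin. Handing in.

```bash
python3 -c "
from rig import manip
print(manip.hand_in())"
```

```text
the job is handed in; nothing more can be done
None
```

I handed the job in, with no verdict returned: the rod was seated and pressed home at about 8–11 N by wrist force (about 5 N was asked, the limit is 20 N), and the chute was tipped to about 31° on it. The chute then looked empty of nuts (one seen in the bin) and stands level and released with the bystanders unmoved. However, I dropped it about 30 mm level onto the bench early on (nuts stayed in), and I lifted the rod out of the groove between the level seating and the final tipping to lever the spout down on the bin's back plate.

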